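# Load the carrier, cover it and clamp it

### The arm

A 7-joint arm with a two-finger parallel gripper is mounted at the origin on a cart in front of the work surface, level with it; the furniture and walls round the work are solid. World frame = base frame: x ahead of the robot, y to its left, z up, the work surface at z = 0. Lengths are in m, angles in rad, forces in N, time in s.
With the tool pointing down it reaches from about 0.425 to 0.875 m from the base axis. Payload 4.7 kg.
Tool frame: the origin (TCP) lies between the finger pads; the fingertips stand 19 mm ahead of it and the grasp point (between the pads) is the TCP (ctrl.tip_extent is the distance from the TCP to the fingertips, in m); z points along the fingers, y is the line along which they close (so a half turn about z gives the same grasp; the last joint's range is limited). The gripper opens to 87 mm and grips with 3 to 60 N. Pads are 19 mm wide; open, the fingers measure 117 mm over their backs; the gripper's body (75 mm by 190 mm) begins 51 mm behind the grasp point.
Start: joints at [-1.178, 0.321, -0.07, 1.45, 0.023, 1.371, -0.057], TCP at [0.24, 0.604, 0.242] pointing down, gripper open.
Joint ranges: [-2.86, 2.86], [-0.3, 2.09], [-1.38, 1.24], [0.06, 2.45], [-1.56, 4.7], [0.09, 2.05], [-2.69, 2.69]. Speed limits (rad/s): [2.57, 2.57, 3.14, 3.14, 3.14, 3.14, 3.14].

### API

Orientations are given as a rotation vector (axis times angle).
In Python, from bench import ctrl gives the robot as it stands.
- The arm moves only by the shell command python3 -m crank 'ROWS' [OPENING] [FORCE]. ROWS is JSON, a list of rows, each an object of numbers: "tx", "ty", "tz": the shift along the tool's x, y, z in mm; "turn": the turn about the tool's z in units of 5 degrees (1.0 is 5 degrees). In form: [{"tx": .., "ty": .., "tz": .., "turn": ..}, ...]. A call has 1 to 5 rows; each row is the pose to reach, as a shift and turn from the pose commanded when the call began, along the tool's axes at that moment; what a row does not reach only later rows make up. A row lasts 1/8 s, in which the tool goes at most 62.5 mm and 10.7 degrees, less where a joint would pass 70% of its speed; a pose out of reach is approached as far as the arm can. A call with a gripper value outside its range is refused whole. OPENING is the finger opening in mm, from 0 to 87, set as the call begins (- or left out, the last holds). The fingers move at their own pace and stop on an object; FORCE is the grip in N (left out, the last holds). Time passes only in rows, so rows that repeat a pose let the fingers close. It gives the time, the measured TCP pose, the force, the opening and the grip force at its end, in the units of the state.
- ctrl.get_state(): the state, without advancing time (a new reading comes with each control period).
- ctrl.get_image(name): name is "side" or "top" or "wrist"; returns (picture, depth): 400x640x3 uint8, red, green, blue; 400x640 float32, m along the optical axis (not along the pixel's ray), 0 where there is no reading.
- ctrl.camera_model(name): a dict with "intrinsics" (3x3 intrinsics, pixels), "dist_coeffs" ([k1, k2, p1, p2, k3] as OpenCV has them; the pictures are not rectified), "origin" and "orientation" of the camera in the world. Camera axes: x right, y down, z forward; pixel columns grow to the right and rows downward; lengths in m; the calibration is good to about 2 mm. A picture is of the moment at which its call begins: read the wrist's pose just before it. camera_model takes no time and is no camera call; for the wrist camera it gives the pose at the moment of the call.
- ctrl.close_job(): hands the job in; it is judged then, once.
Trained networks look in the newest picture that a camera, given by its name, has taken for a name from the list of things; names that differ only in an ending like _2 or _b are one class to them, and where a whole thing is asked for, a point or a joint stands for the part that bears it (a point fixed in the world has none). Each returns a list of dicts, best first, with "confidence" (0 to 1); they miss things now and then, are a little off and sometimes report something else, mostly with a low value. They report only what shows in the picture. A call takes as long as a camera call. They do not tell look-alikes from the thing itself.
- ctrl.recognise(camera, query): "xyz" ([x, y, z] in m, in world coordinates, good to about 4 mm: the middle of the surface that is visible of it).
- ctrl.mark_of(camera, query): "xyz" ([x, y, z] in m, in world coordinates, good to about 4 mm: a listed point, or the origin of a listed thing).
The state is a dict: "time": time; "joint_positions": joint angles; "qd": joint speeds; "joint_torque": joint torques, N m; "position": TCP position; "tool_rot": TCP orientation; "ft_force": force on the tool from outside, world axes, zero at the start; "torque": the same for the moment, N m; "grip_width": opening from 0.0 (shut) to 1.0 (fully open); "grip_force": force on a finger pad.
Only numpy, scipy, OpenCV 4.12 (cv2) and the standard library are available. Lean on these libraries where they do the work, as an engineer would, in place of code of your own. Each camera call takes 0.05 s, during which the arm holds its last target. There are 200 camera calls.

### The job

Load the aluminium block into the carrier and close it up. First lift the blue cover off the carrier and set it down flat on the worktop; then lift the block out of the grey storage tray, set it down flat on the worktop to change your grip from its ends to its long sides, and place it flat in the carrier's nest. Put the cover back on fully and level, then swing the steel bail with the red sleeve over until it lies on the cover; let nothing drop, and leave the tape roll, the marker and the syringe where they are.

Things in the scene. Friction and masses are not known exactly. Their poses are not given: they have to be found in the camera images.
- carrier: Fixed carrier: aluminium base plate 146 x 140 x 8 mm with a black nest on it (76 mm along x, 83 mm along y, top at z = 28 mm). Origin: on the worktop under the nest's centre. +x points from the nest to the bail's hinge, z up.
- nest (a point): Centre of the nest's floor, 8 mm above the worktop; axes as the carrier's. The pocket is 67 mm along y and 40 mm along x and 20 mm deep: closed walls at both y ends, four corner lugs, and between the lugs a gap 40 mm wide (along y) open to both x sides, for fingers that hold the block by its long sides.
- cover: Loose blue cover 88 (x) x 95 (y) x 10 mm, 90 g; its skirt, 6 mm deep and 3 mm thick, goes round the nest with 3 mm play a side. Origin: centre of the skirt's lower edge, z up; plate top 10 mm above. Put on, the origin is 14 mm above the nest floor over the nest's centre, axes as the carrier's.
- cover_grip (a point): Middle of the black bar handle on the cover: 14 mm thick (x), 46 mm long (y), 22 mm high; 6 mm towards the cover's +x (nearer the hinge when on) and 21 mm above the cover's origin.
- block: Loose white-grey aluminium clamp block 62 (x) x 35 (y) x 18 mm (z), 0.1 kg. Origin: centre of its underside. At the start in the tray, where only its ends can be gripped; in the nest it lies with its long x axis along the carrier's y (either way round), origin at the nest floor.
- tray: Fixed grey storage tray 55 (x) x 156 (y) x 32 mm with one pocket 39 x 140 mm (long along y), floor 12 mm above the worktop, walls 8 mm thick. Origin: on the worktop under its centre. The block lies with its long axis along the tray's y, 2 mm from each side wall, its top 2 mm below the rim; beyond its ends the pocket is free for fingers.
- bail (a joint): Angle of the bail clamp (rad) about a hinge parallel to the carrier's y: 0 when its sleeve lies on the cover, growing as it swings up and back to +x; starts near 2. The hinge is stiff enough to stay where it is left (about 1 N at the sleeve).
- bail_bar (a point): Centre of the bail's red sleeve (14 mm diameter, 56 mm long along the carrier's y), 104 mm from the hinge; the two 8 mm steel legs lie at 57 mm either side. Closed, it is 38 mm to the -x side of the nest's centre, 39 mm above the worktop, and the gap from the sleeve to the cover's handle is 30 mm.
- bail_hinge (a point): Middle of the bail's hinge line: carrier x +66 mm, 39 mm above the worktop.
- tape: Bystander: amber tape roll, 42 mm across, 13 mm high, lying flat.
- marker: Bystander: red-and-white marker pen, 143 x 16 x 18 mm, lying.
- used_syringe: Bystander: syringe, 131 x 19 x 19 mm, lying.
Things that resemble listed ones, but are neither listed nor needed, are in the scene too. Of the things like the cover, leave any that is purple; of the rest the larger one is meant.

How it is judged:
By the outcome, as a careful person would: the job done as asked, in the order asked, and still so for the second after the job is handed in, with the robot touching nothing.
It also fails if it takes over 72 s, if anything falls off the work surface, if the arm or the gripper's body presses on something with over 40 N, if the wrist force passes 120 N, or if a joint passes its speed limit or range.

## Working session

There is one attempt and no reset: what is moved stays moved. The work goes in short steps, Python scripts to look and compute and a shell command to move; the robot and the scene stay as the last step left them, time stands still between calls to the robot, and variables do not carry over. Pictures are saved under pics/ and viewed, at most 10 in all, crops included, and the job is handed in when it is done.

```bash
ls; mkdir -p pics
cat > h.py <<'E'
import numpy as np, cv2
from scipy.spatial.transform import Rotation as R
from bench import ctrl
def save(n,img): cv2.imwrite(f'pics/{n}.png',cv2.cvtColor(img,cv2.COLOR_RGB2BGR))
def cloud(cam,depth,m):
    K=np.array(m['intrinsics']);d=np.array(m['dist_coeffs'],float)
    h,w=depth.shape
    u,v=np.meshgrid(np.arange(w,dtype=float),np.arange(h,dtype=float))
    p=cv2.undistortPoints(np.stack([u,v],-1).reshape(-1,1,2),K,d).reshape(h,w,2)
    P=np.dstack([p*depth[...,None],depth])
    return P@rot(m).T+np.array(m['origin'])
def rot(m):
    o=np.array(m['orientation'],float)
    return o if o.shape==(3,3) else R.from_rotvec(o).as_matrix()
def pix(m,X):
    Rm=rot(m);t=-Rm.T@np.array(m['origin'])
    return cv2.projectPoints(np.array(X,float).reshape(-1,3),cv2.Rodrigues(Rm.T)[0],t,np.array(m['intrinsics']),np.array(m['dist_coeffs'],float))[0].reshape(-1,2)
E
python3 - <<'E'
from h import *
s=ctrl.get_state();print({k:np.round(v,3) for k,v in s.items()})
for c in ['side','top']:
    m=ctrl.camera_model(c);print(c,m['origin'],m['orientation'])
    im,d=ctrl.get_image(c);save(c+'0',im);np.savez(f'{c}0.npz',im=im,d=d)
    for q in ['carrier','nest','cover','cover_grip','block','tray','bail_bar','bail_hinge','tape','marker','used_syringe']:
        for r in ctrl.mark_of(c,q):
            print(c,q,np.round(r['xyz'],3),round(r['confidence'],2),pix(m,r['xyz']).round().tolist())
E
```

```text
pics
{'time': np.float64(0.0), 'joint_positions': array([-1.178,  0.322, -0.07 ,  1.452,  0.023,  1.371, -0.057]), 'qd': array([-0.   ,  0.   , -0.001, -0.   ,  0.   ,  0.001, -0.   ]), 'joint_torque': array([-0.0000e+00, -4.9129e+01, -4.0400e-01, -3.1253e+01, -6.4000e-02,
        4.4000e-02,  0.0000e+00]), 'position': array([0.24 , 0.603, 0.24 ]), 'tool_rot': array([-5.910e-01, -3.085e+00,  3.000e-03]), 'ft_force': array([ 0.145,  0.108, -0.281]), 'torque': array([ 0.035, -0.001, -0.036]), 'grip_force': np.float64(0.0), 'grip_width': np.float64(1.001)}
side [0.56638304 0.75443698 0.84852454] [-0.09426459 -2.91149632  1.0923789 ]
side carrier [ 0.501  0.264 -0.003] 0.81 [[339.0, 268.0]]
side nest [ 0.452 -0.245  0.003] 0.28 [[341.0, 135.0]]
side cover [0.549 0.444 0.   ] 0.96 [[325.0, 339.0]]
side cover [0.499 0.267 0.021] 0.88 [[340.0, 265.0]]
side cover [0.384 0.477 0.001] 0.67 [[401.0, 349.0]]
side cover_grip [0.5   0.264 0.041] 0.78 [[340.0, 259.0]]
side cover_grip [0.385 0.479 0.019] 0.56 [[401.0, 347.0]]
side block [ 0.452 -0.238  0.012] 0.63 [[341.0, 135.0]]
side tray [ 0.45  
[... 296 characters left out ...]
er [ 0.498  0.262 -0.001] 0.88 [[260.0, 198.0]]
top cover [0.385 0.479 0.001] 0.95 [[185.0, 238.0]]
top cover [0.545 0.446 0.002] 0.88 [[197.0, 183.0]]
top cover [0.495 0.264 0.024] 0.58 [[259.0, 198.0]]
top cover_grip [0.509 0.26  0.045] 0.61 [[259.0, 193.0]]
top cover_grip [0.55  0.445 0.018] 0.6 [[196.0, 180.0]]
top block [ 0.455 -0.241  0.014] 0.63 [[435.0, 210.0]]
top tray [ 0.453 -0.248 -0.   ] 0.83 [[436.0, 211.0]]
top bail_bar [0.595 0.244 0.143] 0.87 [[261.0, 157.0]]
top bail_bar [ 0.453 -0.241  0.014] 0.54 [[435.0, 211.0]]
top bail_bar [0.685 0.14  0.001] 0.42 [[302.0, 134.0]]
top tape [0.687 0.142 0.003] 0.67 [[301.0, 134.0]]
top marker [ 0.34  -0.211 -0.004] 0.79 [[425.0, 251.0]]
```

View pics/side0.png

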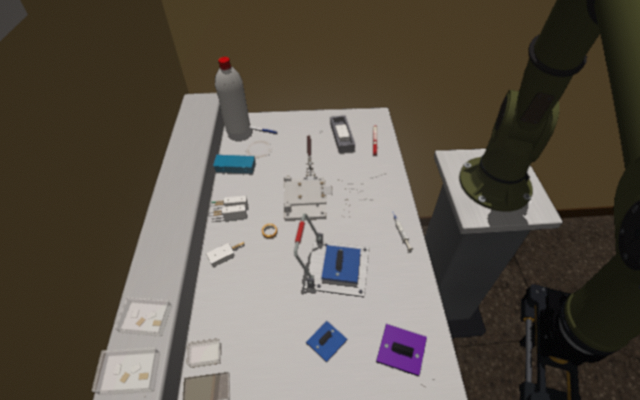

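View pics/top0.png

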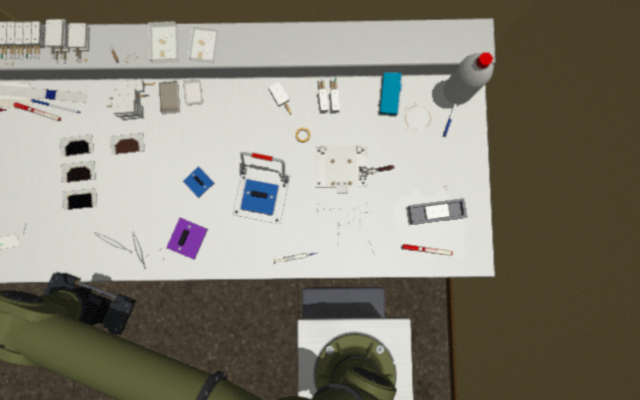

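Cover candidates in the top picture: blue on the carrier (259,198), small blue loose (198,182), and purple loose (187,238). Purple is excluded. Of the two blues, the one on the carrier is larger and sits on the nest, so that is the one meant. I'll confirm it in a crop while measuring poses.

Run:
```python
from h import *
im={};P={}
for c in ['side','top']:
    z=np.load(f'{c}0.npz');m=ctrl.camera_model(c);im[c]=z['im'];P[c]=cloud(c,z['d'],m)
crop=np.hstack([cv2.resize(im['top'][130:260,165:315],None,fx=2.6,fy=2.6,interpolation=3),cv2.resize(im['top'][130:260,390:480],None,fx=2.6,fy=2.6,interpolation=3)]);save('crop1',crop)
def rect(pts,n):
    pts=pts[np.isfinite(pts).all(1)]
    r=cv2.minAreaRect(pts[:,:2].astype(np.float32));print(n,len(pts),np.round(r[0],4),np.round(r[1],4),round(r[2],1),'z',np.median(pts[:,2]).round(4))
for c in P:
    p=P[c];I=cv2.cvtColor(im[c],cv2.COLOR_RGB2HSV)
    tab=(np.abs(p[...,0]-.45)<.05)&(np.abs(p[...,1]-.1)<.3)
    print(c,'table z',np.median(p[tab][:,2]))
    H,S,V=I[...,0],I[...,1],I[...,2]
    near=lambda x,y,r:np.hypot(p[...,0]-x,p[...,1]-y)<r
    blue=(H>105)&(H<125)&(S>120)
    rect(p[blue&near(.5,.263,.09)],'cover')
    rect(p[blue&near(.545,.446,.08)],'smallblue')
    rect(p[near(.5,.263,.13)&(p[...,2]<.02)&(p[...,2]>.004)&(p[...,0]<.57)],'carrierplate')
    rect(p[near(.5,.263,.09)&(p[...,2]>.045)&(p[...,2]<.07)&(V<80)],'handle')
    red=((H<8)|(H>172))&(S>120)
    rect(p[red&near(.6,.243,.09)&(p[...,2]>.08)],'sleeve')
    print('sleeve z',np.percentile(p[red&near(.6,.243,.09)&(p[...,2]>.08)][:,2],[5,50,95]))
    tr=near(.453,-.245,.11)&(p[...,2]>.006)
    rect(p[tr],'tray')
    rect(p[tr&(V>150)&(S<50)],'block')
```

```text
side table z 0.0010540245759418365
cover 938 [0.4978 0.2698] [0.0916 0.0826] 78.7 z 0.0325
smallblue 659 [0.5459 0.4492] [0.0654 0.0602] 43.9 z 0.0074
carrierplate 1429 [0.4923 0.249 ] [0.2105 0.2088] 55.8 z 0.0085
handle 98 [0.5181 0.2386] [0.0309 0.1052] 25.4 z 0.054
sleeve 83 [0.5939 0.2475] [0.051  0.0097] 78.2 z 0.1448
sleeve z [0.1424852  0.14475596 0.14695258]
tray 652 [ 0.4105 -0.2438] [0.1341 0.1636] 6.7 z 0.0265
block 154 [ 0.4137 -0.2415] [0.113  0.1437] 48.6 z 0.0285
top table z 0.0018814032337099995
cover 793 [0.4984 0.262 ] [0.0907 0.0847] 78.2 z 0.0328
smallblue 391 [0.5469 0.4419] [0.0644 0.059 ] 41.9 z 0.008
carrierplate 1518 [0.4701 0.2622] [0.1995 0.2562] 0.4 z 0.008
handle 73 [0.5278 0.2525] [0.1239 0.0651] 73.3 z 0.0538
sleeve 76 [0.596 0.241] [0.0516 0.0113] 78.2 z 0.1445
sleeve z [0.14045857 0.1444593  0.14882863]
tray 1349 [ 0.4542 -0.2445] [0.2115 0.2106] 36.0 z 0.0253
block 604 [ 0.4542 -0.2445] [0.2115 0.2106] 36.0 z 0.0277
```

View pics/crop1.png

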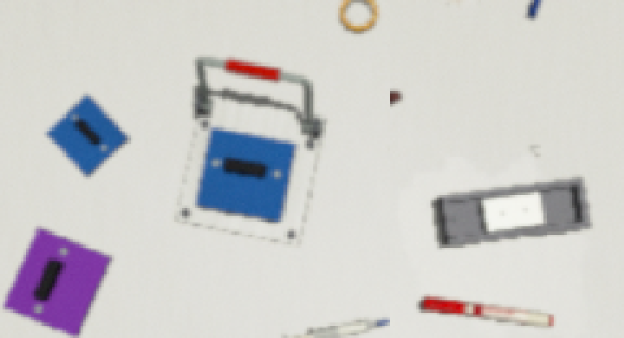

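The crop confirms it: the blue cover on the carrier (crop 245,175) is about 88x95 mm, while the small blue one (crop 88,135) is about 60 mm. Carrier yaw is about -11.8° and tray yaw about +6.7°. I'll hover over the carrier and refine with the wrist camera.

```bash
cat >> h.py <<'E'
def go(x,y,z,ang,note=''):
    """shift/turn to put TCP at x,y,z with tool y along world angle ang (deg, mod 180)"""
    s=ctrl.get_state();M=R.from_rotvec(s['tool_rot']).as_matrix()
    d=M.T@(np.array([x,y,z])-s['position'])*1000
    a=np.degrees(np.arctan2(M[1,1],M[0,1]))
    t=-((ang-a+90)%180-90)/5
    print(note,'t',round(float(s['time']),2),'pos',np.round(s['position'],4),'yang',round(a,2),'q7',round(float(s['joint_positions'][6]),2),'-> tx %.1f ty %.1f tz %.1f turn %.2f'%(*d,t))
E
python3 - <<'E'
from h import *
go(.46,.27,.24,78.2)
m=ctrl.camera_model('wrist');print(np.round(m['origin'],3),np.round(rot(m),2).tolist())
z=np.load('top0.npz');P=cloud('top',z['d'],ctrl.camera_model('top'))
for (x,y) in [(.52,.58),(.6,-.2),(.6,-.15)]:
    k=(abs(P[...,0]-x)<.06)&(abs(P[...,1]-y)<.06);print(x,y,np.percentile(P[k][:,2],[1,50,99]).round(4))
E
```

```text
t 1.2 pos [0.2404 0.6039 0.2416] yang 68.3 q7 -0.06 -> tx -327.5 ty -229.0 tz 1.6 turn -1.98
[0.177 0.63  0.386] [[0.37, 0.9, 0.23], [0.93, -0.36, -0.09], [0.0, 0.25, -0.97]]
0.52 0.58 [-0.0065  0.0002  0.0072]
0.6 -0.2 [-0.0056  0.0013  0.0086]
0.6 -0.15 [-0.0059  0.0013  0.1285]
```

```bash
python3 -m crank '[{"tx":-164,"ty":-115,"tz":0,"turn":-1},{"tx":-164,"ty":-115,"tz":0,"turn":-1},{"tx":-164,"ty":-115,"tz":0,"turn":-1},{"tx":-164,"ty":-115,"tz":0,"turn":-1},{"tx":-164,"ty":-115,"tz":0,"turn":-1}]' 75
python3 - <<'E'
from h import *
go(.46,.27,.24,78.2)
E
```

```text
time: 1.82
position: [0.3507, 0.4362, 0.2419]
tool_rot: [-0.459, -3.108, -0.002]
ft_force: [0.1, -0.9, 0.5]
grip_width: 0.864
grip_force: 0.0
 t 1.82 pos [0.3507 0.4362 0.2419] yang 73.19 q7 0.34 -> tx -152.7 ty -127.5 tz 1.8 turn -1.00
```

Signs verified.

```bash
python3 -m crank '[{"tx":-153,"ty":-127,"tz":0,"turn":-1},{"tx":-153,"ty":-127,"tz":0,"turn":-1},{"tx":-153,"ty":-127,"tz":0,"turn":-1},{"tx":-153,"ty":-127,"tz":0,"turn":-1},{"tx":-153,"ty":-127,"tz":0,"turn":-1}]'
python3 - <<'E'
from h import *
go(.46,.27,.24,78.2)
m=ctrl.camera_model('wrist');im,d=ctrl.get_image('wrist');save('w1',im);np.savez('w1.npz',im=im,d=d)
P=cloud('wrist',d,m);np.save('P1.npy',P)
for q in ['carrier','cover','cover_grip','bail_bar','bail_hinge']:
    for r in ctrl.mark_of('wrist',q): print(q,np.round(r['xyz'],4),round(r['confidence'],2),pix(m,r['xyz']).round().tolist())
I=cv2.cvtColor(im,cv2.COLOR_RGB2HSV);H,S,V=I[...,0],I[...,1],I[...,2]
def rect(k,n):
    p=P[k];r=cv2.minAreaRect(p[:,:2].astype(np.float32));print(n,len(p),np.round(r[0],4),np.round(r[1],4),round(r[2],1),'z',np.median(p[:,2]).round(4))
b=(H>100)&(H<130)&(S>100);rect(b&(abs(P[...,2]-.032)<.004),'covertop')
h=(V<70)&(P[...,2]>.05)&(P[...,2]<.058)&(np.hypot(P[...,0]-.505,P[...,1]-.263)<.045);rect(h,'handle top')
E
```

```text
time: 2.45
position: [0.4598, 0.2725, 0.2415]
tool_rot: [-0.318, -3.125, -0.001]
ft_force: [-0.2, 0.9, 0.2]
grip_width: 0.865
grip_force: 0.0
 t 2.45 pos [0.4598 0.2725 0.2415] yang 78.37 q7 0.8 -> tx -0.7 ty -2.5 tz 1.5 turn 0.03
cover [0.5014 0.2658 0.0226] 0.89 [[321.0, 211.0]]
cover [0.3832 0.4757 0.0041] 0.87 [[465.0, 86.0]]
cover [ 0.5485  0.448  -0.0019] 0.84 [[452.0, 212.0]]
cover_grip [0.3822 0.4837 0.0208] 0.78 [[478.0, 82.0]]
cover_grip [0.5518 0.4415 0.0163] 0.59 [[454.0, 219.0]]
cover_grip [0.5065 0.2603 0.0401] 0.57 [[317.0, 219.0]]
covertop 3951 [0.4979 0.2655] [0.0929 0.0866] 78.5 z 0.0329
handle top 349 [0.5032 0.2654] [0.043 0.012] 78.5 z 0.0546
```

View pics/w1.png

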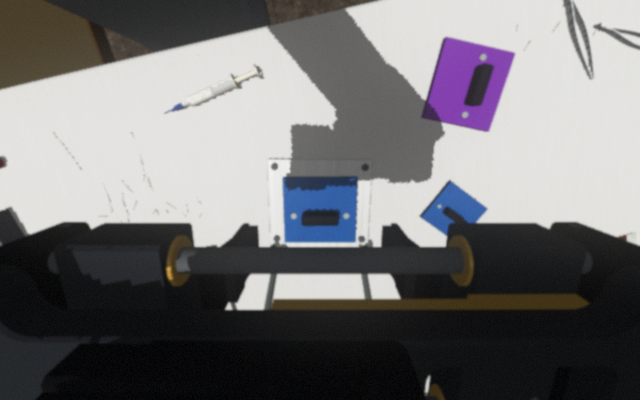

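The wrist picture shows the cover at (320,210) with its handle at (320,218), square to the tool. Now grip the handle by its ends, since the bail blocks the other direction.

```bash
python3 - <<'E'
from h import *
go(.5036,.2646,.055,78.5)
E
python3 -m crank '[{"tx":-43,"ty":1,"tz":40,"turn":0},{"tx":-43,"ty":1,"tz":100,"turn":0},{"tx":-43,"ty":1,"tz":150,"turn":0},{"tx":-43,"ty":1,"tz":160,"turn":0},{"tx":-43,"ty":1,"tz":160,"turn":0}]'
python3 - <<'E'
from h import *
go(.5036,.2646,.055,78.5)
E
```

```text
t 2.75 pos [0.4594 0.2725 0.2415] yang 78.48 q7 0.8 -> tx -45.0 ty 1.1 tz 186.5 turn -0.00
time: 3.38
position: [0.5028, 0.2638, 0.0823]
tool_rot: [0.319, 3.125, 0.001]
ft_force: [0.9, -0.4, 0.4]
grip_width: 0.863
grip_force: 0.0
 t 3.38 pos [0.5028 0.2638 0.0823] yang 78.35 q7 0.89 -> tx -0.6 ty 0.9 tz 27.3 turn -0.03
```

```bash
python3 -m crank '[{"tx":0,"ty":1,"tz":14},{"tx":0,"ty":1,"tz":26},{"tx":0,"ty":1,"tz":27},{"tx":0,"ty":1,"tz":27}]'
python3 -m crank '[{"tz":0},{"tz":0},{"tz":0},{"tz":0},{"tz":0}]' 30 25
python3 -m crank '[{"tz":0},{"tz":0}]' 30 25
```

```text
$[0]: bad value
$[0]: bad value
$[0]: bad value
```

```bash
python3 -m crank '[{"tx":0,"ty":1,"tz":14,"turn":0},{"tx":0,"ty":1,"tz":26,"turn":0},{"tx":0,"ty":1,"tz":27,"turn":0},{"tx":0,"ty":1,"tz":27,"turn":0}]'
python3 -m crank '[{"tx":0,"ty":0,"tz":0,"turn":0},{"tx":0,"ty":0,"tz":0,"turn":0},{"tx":0,"ty":0,"tz":0,"turn":0},{"tx":0,"ty":0,"tz":0,"turn":0},{"tx":0,"ty":0,"tz":0,"turn":0}]' 30 25
python3 -c "from h import *;go(.5036,.2646,.155,78.5)"
```

```text
time: 3.88
position: [0.5029, 0.2641, 0.0547]
tool_rot: [0.32, 3.125, 0.0]
ft_force: [1.0, -0.6, 0.9]
grip_width: 0.862
grip_force: 0.0
time: 4.5
position: [0.5029, 0.2641, 0.0547]
tool_rot: [0.32, 3.125, 0.0]
ft_force: [-0.0, 0.7, 0.4]
grip_width: 0.526
grip_force: 25.0
 t 4.5 pos [0.5029 0.2641 0.0547] yang 78.3 q7 0.89 -> tx -0.6 ty 0.6 tz -100.3 turn -0.04
```

```bash
python3 -m crank '[{"tx":0,"ty":0,"tz":-8,"turn":0},{"tx":0,"ty":0,"tz":-25,"turn":0},{"tx":0,"ty":0,"tz":-60,"turn":0},{"tx":0,"ty":0,"tz":-75,"turn":0},{"tx":0,"ty":0,"tz":-75,"turn":0}]'
python3 -c "from h import *;go(.52,.58,.13,78.5)"
```

```text
time: 5.12
position: [0.5037, 0.2646, 0.1313]
tool_rot: [0.32, 3.123, 0.004]
ft_force: [0.6, -0.1, -0.8]
grip_width: 0.527
grip_force: 25.0
 t 5.12 pos [0.5037 0.2646 0.1313] yang 78.3 q7 0.88 -> tx 48.0 ty 312.1 tz 1.9 turn -0.04
```

```bash
python3 -m crank '[{"tx":7,"ty":45,"tz":0,"turn":0},{"tx":16,"ty":106,"tz":0,"turn":0},{"tx":26,"ty":167,"tz":0,"turn":0},{"tx":35,"ty":228,"tz":0,"turn":0},{"tx":44,"ty":288,"tz":0,"turn":0}]'
python3 -m crank '[{"tx":4,"ty":24,"tz":0,"turn":0},{"tx":4,"ty":24,"tz":20,"turn":0},{"tx":4,"ty":24,"tz":60,"turn":0},{"tx":4,"ty":24,"tz":78,"turn":0},{"tx":4,"ty":24,"tz":78,"turn":0}]'
python3 -c "from h import *;go(.52,.58,.0332,78.5)"
```

```text
time: 5.75
position: [0.5175, 0.5564, 0.1276]
tool_rot: [-0.32, -3.124, 0.003]
ft_force: [0.3, 0.1, -0.1]
grip_width: 0.528
grip_force: 25.0
time: 6.38
position: [0.5184, 0.5765, 0.0485]
tool_rot: [-0.322, -3.122, 0.008]
ft_force: [0.3, 0.2, -0.8]
grip_width: 0.527
grip_force: 25.0
 t 6.38 pos [0.5184 0.5765 0.0485] yang 78.22 q7 0.53 -> tx -0.8 ty 3.8 tz 15.3 turn -0.06
```

```bash
python3 -m crank '[{"tx":0,"ty":0,"tz":8,"turn":0},{"tx":0,"ty":0,"tz":13,"turn":0},{"tx":0,"ty":0,"tz":15,"turn":0},{"tx":0,"ty":0,"tz":15,"turn":0},{"tx":0,"ty":0,"tz":15,"turn":0}]'
python3 -c "from h import *;go(.52,.58,.0332,78.5)"
```

```text
time: 7.0
position: [0.5193, 0.5795, 0.037]
tool_rot: [0.32, 3.125, 0.001]
ft_force: [-0.7, -0.1, -1.1]
grip_width: 0.52
grip_force: 25.0
 t 7.0 pos [0.5193 0.5795 0.037 ] yang 78.3 q7 0.53 -> tx -0.6 ty 0.6 tz 3.8 turn -0.04
```

```bash
python3 -m crank '[{"tx":0,"ty":0,"tz":1,"turn":0},{"tx":0,"ty":0,"tz":2,"turn":0},{"tx":0,"ty":0,"tz":2,"turn":0}]'
python3 -c "from h import *;go(.52,.58,.0332,78.5)"
```

```text
time: 7.38
position: [0.519, 0.5792, 0.0344]
tool_rot: [-0.32, -3.125, 0.0]
ft_force: [-0.4, 0.8, -0.3]
grip_width: 0.522
grip_force: 25.0
 t 7.38 pos [0.519  0.5792 0.0344] yang 78.3 q7 0.53 -> tx -0.8 ty 0.9 tz 1.2 turn -0.04
```

```bash
python3 -m crank '[{"tx":0,"ty":0,"tz":1,"turn":0},{"tx":0,"ty":0,"tz":1,"turn":0}]'
python3 -m crank '[{"tx":0,"ty":0,"tz":1,"turn":0},{"tx":0,"ty":0,"tz":1,"turn":0}]'
python3 -c "from h import *;go(.52,.58,.0332,78.5)"
```

```text
time: 7.62
position: [0.5191, 0.5792, 0.0334]
tool_rot: [-0.32, -3.125, 0.0]
ft_force: [-0.1, -0.6, -1.0]
grip_width: 0.527
grip_force: 25.0
time: 7.88
position: [0.5192, 0.5794, 0.0328]
tool_rot: [0.32, 3.125, 0.0]
ft_force: [-0.4, -1.3, -0.0]
grip_width: 0.523
grip_force: 25.0
 t 7.88 pos [0.5192 0.5794 0.0328] yang 78.3 q7 0.53 -> tx -0.7 ty 0.8 tz -0.4 turn -0.04
```

```bash
python3 -m crank '[{"tx":0,"ty":0,"tz":1,"turn":0},{"tx":0,"ty":0,"tz":1,"turn":0}]'
python3 -m crank '[{"tx":0,"ty":0,"tz":1,"turn":0},{"tx":0,"ty":0,"tz":1,"turn":0}]'
```

```text
time: 8.12
position: [0.5192, 0.5794, 0.0328]
tool_rot: [0.32, 3.125, 0.001]
ft_force: [-1.4, -1.2, 5.5]
grip_width: 0.527
grip_force: 25.0
time: 8.38
position: [0.5192, 0.5794, 0.0328]
tool_rot: [0.32, 3.125, 0.001]
ft_force: [-2.6, -3.3, 9.3]
grip_width: 0.525
grip_force: 25.0
```

```bash
python3 -m crank '[{"tx":0,"ty":0,"tz":-2,"turn":0},{"tx":0,"ty":0,"tz":-2,"turn":0},{"tx":0,"ty":0,"tz":-2,"turn":0},{"tx":0,"ty":0,"tz":-2,"turn":0}]' 70
python3 -m crank '[{"tx":0,"ty":0,"tz":-30,"turn":0},{"tx":0,"ty":0,"tz":-90,"turn":0},{"tx":0,"ty":0,"tz":-150,"turn":0},{"tx":0,"ty":0,"tz":-170,"turn":0}]'
python3 - <<'E'
from h import *
go(.5661,.2514,.20,78.5)
m=ctrl.camera_model('wrist');im,d=ctrl.get_image('wrist')
P=cloud('wrist',d,m)
I=cv2.cvtColor(im,cv2.COLOR_RGB2HSV);b=(I[...,0]>100)&(I[...,0]<130)&(I[...,1]>100)&(np.hypot(P[...,0]-.515,P[...,1]-.58)<.075)
p=P[b];r=cv2.minAreaRect(p[:,:2].astype(np.float32));print(r,np.percentile(p[:,2],[5,50,95]))
for r in ctrl.mark_of('top','bail_bar'): print(r)
E
```

```text
time: 8.88
position: [0.519, 0.5792, 0.0321]
tool_rot: [-0.32, -3.125, 0.001]
ft_force: [0.2, -0.5, 0.1]
grip_width: 0.792
grip_force: 0.0
time: 9.38
position: [0.5206, 0.5808, 0.2087]
tool_rot: [0.32, 3.12, 0.011]
ft_force: [0.0, 0.1, 0.1]
grip_width: 0.799
grip_force: 0.0
 t 9.38 pos [0.5206 0.5808 0.2087] yang 78.3 q7 0.53 -> tx -111.4 ty -313.4 tz 6.8 turn -0.04
((0.5046788454055786, 0.5837008357048035), (0.13329575955867767, 0.10636791586875916), 79.25395202636719) [0.00981376 0.0112093  0.35250691]
{'xyz': [0.5951, 0.244, 0.1432], 'confidence': 0.87}
{'xyz': [0.4534, -0.2412, 0.014], 'confidence': 0.54}
{'xyz': [0.6848, 0.1404, 0.0011], 'confidence': 0.42}
```

Cover is down flat (top at about 10 mm). Next I swing the bail a little further back so the gripper body will have room when loading the block.

```bash
python3 -m crank '[{"tx":-20,"ty":-58,"tz":0,"turn":0},{"tx":-41,"ty":-115,"tz":0,"turn":0},{"tx":-62,"ty":-173,"tz":0,"turn":0},{"tx":-82,"ty":-231,"tz":0,"turn":0},{"tx":-103,"ty":-289,"tz":0,"turn":0}]' 0
python3 -m crank '[{"tx":-9,"ty":-25,"tz":0,"turn":0},{"tx":-9,"ty":-25,"tz":0,"turn":0},{"tx":-9,"ty":-25,"tz":0,"turn":0}]'
python3 -c "from h import *;go(.5661,.2514,.125,78.5);go(.6131,.2418,.125,78.5)"
```

```text
time: 10.1
position: [0.5601, 0.2728, 0.1996]
tool_rot: [-0.32, -3.122, 0.004]
ft_force: [1.4, -1.0, 0.2]
grip_width: 0.32
grip_force: 0.0
time: 10.48
position: [0.5639, 0.2507, 0.2009]
tool_rot: [-0.317, -3.123, 0.0]
ft_force: [-0.3, 0.8, 0.3]
grip_width: 0.025
grip_force: 0.0
 t 10.47 pos [0.5639 0.2507 0.2009] yang 78.41 q7 0.95 -> tx -2.2 ty 1.1 tz 75.9 turn -0.02
 t 10.47 pos [0.5639 0.2507 0.2009] yang 78.41 q7 0.95 -> tx -50.2 ty 1.2 tz 75.8 turn -0.02
```

```bash
python3 -m crank '[{"tx":0,"ty":1,"tz":40,"turn":0},{"tx":0,"ty":1,"tz":75,"turn":0},{"tx":0,"ty":1,"tz":75,"turn":0},{"tx":-10,"ty":1,"tz":75,"turn":0},{"tx":-18,"ty":1,"tz":75,"turn":0}]'
python3 -m crank '[{"tx":-8,"ty":0,"tz":0,"turn":0},{"tx":-16,"ty":0,"tz":0,"turn":0},{"tx":-24,"ty":0,"tz":0,"turn":0},{"tx":-32,"ty":0,"tz":0,"turn":0},{"tx":-32,"ty":0,"tz":0,"turn":0}]'
python3 -m crank '[{"tx":20,"ty":0,"tz":0,"turn":0},{"tx":30,"ty":0,"tz":-60,"turn":0},{"tx":30,"ty":0,"tz":-100,"turn":0},{"tx":30,"ty":0,"tz":-100,"turn":0}]' 87
python3 - <<'E'
from h import *
ctrl.get_image('top')
for q in ['bail_bar','carrier']:
  for r in ctrl.mark_of('top',q): print(r)
go(.4542,-.2445,.2,96.7)
E
```

```text
time: 11.1
position: [0.5844, 0.2473, 0.1294]
tool_rot: [0.319, 3.123, 0.003]
ft_force: [-1.5, 0.7, -1.3]
grip_width: 0.009
grip_force: 0.5
time: 11.72
position: [0.6153, 0.2394, 0.1277]
tool_rot: [0.322, 3.124, -0.0]
ft_force: [0.5, -0.0, -0.6]
grip_width: 0.007
grip_force: 0.0
time: 12.22
position: [0.5874, 0.2468, 0.2329]
tool_rot: [0.32, 3.117, 0.008]
ft_force: [0.1, 0.0, 0.0]
grip_width: 0.372
grip_force: 0.0
{'xyz': [0.4519, -0.2477, -0.0009], 'confidence': 0.53}
 t 12.38 pos [0.5846 0.2458 0.2268] yang 78.29 q7 0.98 -> tx 28.1 ty -506.5 tz 27.1 turn -3.68
```

```bash
python3 -m crank '[{"tx":6,"ty":-60,"tz":2,"turn":-0.4},{"tx":12,"ty":-120,"tz":4,"turn":-0.8},{"tx":18,"ty":-180,"tz":6,"turn":-1.2},{"tx":24,"ty":-240,"tz":8,"turn":-1.6},{"tx":30,"ty":-300,"tz":10,"turn":-2}]' 87
python3 -c "from h import *;go(.43,-.2415,.21,96.7)"
```

```text
time: 13.0
position: [0.493, -0.0435, 0.216]
tool_rot: [-0.045, -3.139, 0.001]
ft_force: [1.0, 0.1, 0.1]
grip_width: 0.989
grip_force: 0.0
 t 13.0 pos [ 0.493  -0.0435  0.216 ] yang 88.37 q7 1.58 -> tx 57.4 ty -199.7 tz 6.2 turn -1.67
```

```bash
python3 -m crank '[{"tx":15,"ty":-50,"tz":3,"turn":-0.4},{"tx":30,"ty":-105,"tz":5,"turn":-0.8},{"tx":45,"ty":-160,"tz":6,"turn":-1.2},{"tx":57,"ty":-200,"tz":6,"turn":-1.67},{"tx":57,"ty":-200,"tz":6,"turn":-1.67}]' 87
python3 - <<'E'
from h import *
go(.4542,-.2415,.10,96.7)
m=ctrl.camera_model('wrist');im,d=ctrl.get_image('wrist');save('w2',im)
P=cloud('wrist',d,m)
for q in ['tray','block']:
    for r in ctrl.mark_of('wrist',q): print(q,np.round(r['xyz'],4),round(r['confidence'],2),pix(m,r['xyz']).round().tolist())
I=cv2.cvtColor(im,cv2.COLOR_RGB2HSV);S,V=I[...,1],I[...,2]
near=np.hypot(P[...,0]-.4535,P[...,1]+.243)<.085
k=near&(abs(P[...,2]-.0295)<.004)&(V>130)
lab=cv2.connectedComponentsWithStats(cv2.morphologyEx(k.astype(np.uint8),cv2.MORPH_OPEN,np.ones((3,3))));print(lab[2])
i=1+np.argmax(lab[2][1:,4]);p=P[lab[1]==i];print('block',len(p),cv2.minAreaRect(p[:,:2].astype(np.float32)),np.median(p[:,2]))
k=near&(P[...,2]>.026)&(P[...,2]<.04);p=P[k];print('tray',cv2.minAreaRect(p[:,:2].astype(np.float32)))
ctrl.get_image('top')
for q in ['bail_bar','bail_hinge','carrier','nest']:
  for r in ctrl.mark_of('top',q): print(q,r)
E
```

```text
time: 13.62
position: [0.4292, -0.2433, 0.2103]
tool_rot: [0.171, -3.134, 0.001]
ft_force: [0.3, -0.2, 0.4]
grip_width: 1.0
grip_force: 0.0
 t 13.62 pos [ 0.4292 -0.2433  0.2103] yang 96.24 q7 2.14 -> tx -25.3 ty -0.9 tz 110.3 turn -0.09
tray [ 0.4511 -0.2386 -0.0029] 0.73 [[321.0, 197.0]]
block [ 0.4482 -0.2375  0.0113] 0.73 [[322.0, 198.0]]
[[     0      0    640    400 254851]
 [   250    183      4      5     19]
 [   267    183      9      6     33]
 [   261    185      5      4     19]
 [   254    186      6      6     21]
 [   279    186      3      3      9]
 [   294    203     52     17    709]
 [   253    209      4      6     23]
 [   378    210      6      9     35]
 [   253    218      9      9     46]
 [   263    222      7      5     28]
 [   271    223      3      4     12]
 [   286    222     11      5     43]
 [   300    222      6      4     21]
 [   321    223      3      4     12]
 [   325    222      7      5     27]
 [   341    222      4      5     19]
 [   350    222      4      3     12]
 [   361    222      6      5     26]
 [   372    222      4      5     17]
 [   337    224      3      3      9]
 [   379    224      3      3      9]]
block 709 ((0.4599370062351227, -0.23974740505218506), (0.020717602223157883, 0.06185847520828247), 12.242389678955078) 0.030827815338035858
tray ((0.4509953260421753, -0.2431659698486328), (0.05509971082210541, 0.15626688301563263), 6.438660144805908)
bail_bar {'xyz': [0.6334, 0.2369, 0.119], 'confidence': 0.71}
carrier {'xyz': [0.4974, 0.2648, -0.0025], 'confidence': 0.9}
nest {'xyz': [0.503, 0.2636, 0.0114], 'confidence': 0.94}
nest {'xyz': [0.4975, 0.2609, -0.0003], 'confidence': 0.18}
nest {'xyz': [0.5137, 0.5801, -0.0006], 'confidence': 0.17}
```

View pics/w2.png

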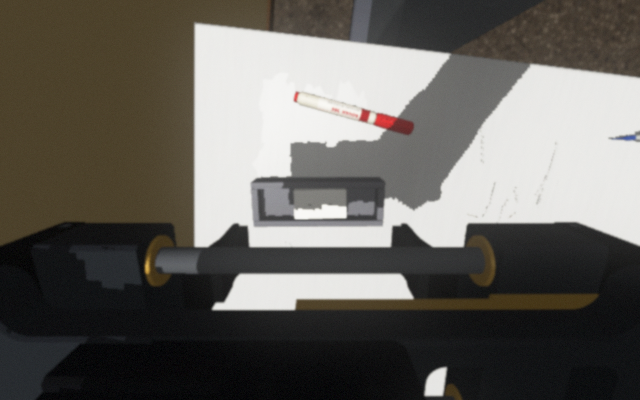

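The tray is clear at (317,202), with the block at (320,204) inside it, centred about 3 mm towards +y. The bail now stands at about 2.35 rad.

```bash
python3 -m crank '[{"tx":-22,"ty":2,"tz":50,"turn":0},{"tx":-22,"ty":2,"tz":100,"turn":0},{"tx":-22,"ty":2,"tz":120,"turn":0},{"tx":-22,"ty":2,"tz":120,"turn":0}]'
python3 -c "from h import *;go(.4506,-.2397,.034,96.44)"
```

```text
time: 14.52
position: [0.4523, -0.2343, 0.09]
tool_rot: [0.183, -3.132, -0.002]
ft_force: [1.0, -0.9, -0.2]
grip_width: 0.999
grip_force: 0.0
 t 14.53 pos [ 0.4523 -0.2343  0.09  ] yang 96.69 q7 2.22 -> tx 2.1 ty -5.2 tz 56.0 turn 0.05
```

```bash
python3 -m crank '[{"tx":2,"ty":-5,"tz":20,"turn":0},{"tx":2,"ty":-5,"tz":34,"turn":0},{"tx":2,"ty":-5,"tz":34,"turn":0}]'
python3 -c "from h import *;go(.4506,-.2397,.034,96.44)"
```

```text
time: 14.9
position: [0.4518, -0.2401, 0.0574]
tool_rot: [0.182, -3.135, -0.001]
ft_force: [-0.2, 1.4, 0.3]
grip_width: 0.999
grip_force: 0.0
 t 14.9 pos [ 0.4518 -0.2401  0.0574] yang 96.66 q7 2.26 -> tx 1.1 ty 0.5 tz 23.4 turn 0.04
```

```bash
python3 -m crank '[{"tx":1,"ty":0,"tz":12,"turn":0},{"tx":1,"ty":0,"tz":21,"turn":0},{"tx":1,"ty":0,"tz":23,"turn":0},{"tx":1,"ty":0,"tz":23,"turn":0}]'
python3 -m crank '[{"tx":0,"ty":0,"tz":0,"turn":0},{"tx":0,"ty":0,"tz":0,"turn":0},{"tx":0,"ty":0,"tz":0,"turn":0},{"tx":0,"ty":0,"tz":0,"turn":0},{"tx":0,"ty":0,"tz":0,"turn":0}]' 45 30
python3 -c "from h import *;go(.60,-.22,.10,96.44)"
```

```text
time: 15.4
position: [0.4509, -0.2406, 0.0344]
tool_rot: [0.182, -3.136, -0.0]
ft_force: [-0.1, 0.9, 0.0]
grip_width: 0.997
grip_force: 0.0
time: 16.02
position: [0.4511, -0.2407, 0.0347]
tool_rot: [-0.182, 3.136, 0.0]
ft_force: [-0.8, 0.7, 1.3]
grip_width: 0.709
grip_force: 30.0
 t 16.02 pos [ 0.4511 -0.2407  0.0347] yang 96.65 q7 2.29 -> tx -150.3 ty 3.3 tz -65.3 turn 0.04
```

```bash
python3 -m crank '[{"tx":0,"ty":0,"tz":-15,"turn":0},{"tx":0,"ty":0,"tz":-50,"turn":0},{"tx":-30,"ty":0,"tz":-65,"turn":0},{"tx":-90,"ty":2,"tz":-65,"turn":0},{"tx":-150,"ty":3,"tz":-65,"turn":0}]'
python3 -m crank '[{"tx":0,"ty":0,"tz":0,"turn":0},{"tx":0,"ty":0,"tz":40,"turn":0},{"tx":0,"ty":0,"tz":60,"turn":0},{"tx":0,"ty":0,"tz":60,"turn":0}]'
python3 -c "from h import *;go(.60,-.22,.0227,96.44)"
```

```text
time: 16.65
position: [0.6017, -0.22, 0.1013]
tool_rot: [-0.182, 3.134, -0.0]
ft_force: [0.9, -0.7, -0.4]
grip_width: 0.705
grip_force: 30.0
time: 17.15
position: [0.5976, -0.22, 0.0382]
tool_rot: [0.181, -3.133, -0.002]
ft_force: [-0.2, 0.2, 0.1]
grip_width: 0.71
grip_force: 30.0
 t 17.15 pos [ 0.5976 -0.22    0.0382] yang 96.61 q7 2.21 -> tx -2.4 ty -0.3 tz 15.5 turn 0.03
```

```bash
python3 -m crank '[{"tx":0,"ty":0,"tz":8,"turn":0},{"tx":0,"ty":0,"tz":13,"turn":0},{"tx":0,"ty":0,"tz":14,"turn":0},{"tx":0,"ty":0,"tz":14,"turn":0}]'
python3 -m crank '[{"tx":0,"ty":0,"tz":1,"turn":0},{"tx":0,"ty":0,"tz":1,"turn":0},{"tx":0,"ty":0,"tz":1,"turn":0}]'
python3 -m crank '[{"tx":0,"ty":0,"tz":1,"turn":0},{"tx":0,"ty":0,"tz":1,"turn":0},{"tx":0,"ty":0,"tz":1,"turn":0}]'
```

```text
time: 17.65
position: [0.5997, -0.2203, 0.0258]
tool_rot: [-0.182, 3.136, -0.0]
ft_force: [0.5, -1.1, -0.9]
grip_width: 0.712
grip_force: 30.0
time: 18.02
position: [0.5996, -0.2203, 0.0246]
tool_rot: [-0.182, 3.136, 0.0]
ft_force: [-0.3, 0.1, -0.9]
grip_width: 0.712
grip_force: 30.0
time: 18.4
position: [0.5996, -0.2203, 0.0235]
tool_rot: [0.182, -3.136, -0.0]
ft_force: [0.8, 0.1, -1.0]
grip_width: 0.709
grip_force: 30.0
```

```bash
python3 -m crank '[{"tx":0,"ty":0,"tz":1,"turn":0},{"tx":0,"ty":0,"tz":1,"turn":0}]'
python3 -m crank '[{"tx":0,"ty":0,"tz":1,"turn":0},{"tx":0,"ty":0,"tz":1,"turn":0}]'
python3 -m crank '[{"tx":0,"ty":0,"tz":0.5,"turn":0},{"tx":0,"ty":0,"tz":0.5,"turn":0}]'
```

```text
time: 18.65
position: [0.5997, -0.2203, 0.0228]
tool_rot: [-0.182, 3.136, 0.0]
ft_force: [0.2, 0.5, 0.8]
grip_width: 0.711
grip_force: 30.0
time: 18.9
position: [0.5997, -0.2203, 0.0227]
tool_rot: [-0.182, 3.136, 0.001]
ft_force: [-3.7, 1.5, 7.3]
grip_width: 0.707
grip_force: 30.0
time: 19.15
position: [0.5997, -0.2203, 0.0227]
tool_rot: [-0.182, 3.136, 0.001]
ft_force: [-3.5, 2.4, 9.9]
grip_width: 0.709
grip_force: 30.0
```

```bash
python3 -m crank '[{"tx":0,"ty":0,"tz":-2,"turn":0},{"tx":0,"ty":0,"tz":-2,"turn":0},{"tx":0,"ty":0,"tz":-2,"turn":0},{"tx":0,"ty":0,"tz":-2,"turn":0}]' 87
python3 -m crank '[{"tx":0,"ty":0,"tz":-20,"turn":0},{"tx":0,"ty":0,"tz":-45,"turn":0},{"tx":0,"ty":0,"tz":-60,"turn":2},{"tx":0,"ty":0,"tz":-60,"turn":4},{"tx":0,"ty":0,"tz":-60,"turn":6}]'
python3 -m crank '[{"tx":0,"ty":0,"tz":0,"turn":2},{"tx":0,"ty":0,"tz":0,"turn":4},{"tx":0,"ty":0,"tz":0,"turn":6},{"tx":0,"ty":0,"tz":0,"turn":8},{"tx":0,"ty":0,"tz":0,"turn":10}]'
python3 -m crank '[{"tx":0,"ty":0,"tz":0,"turn":2},{"tx":0,"ty":0,"tz":0,"turn":2},{"tx":0,"ty":0,"tz":0,"turn":2}]'
python3 - <<'E'
from h import *
go(.5997,-.2203,.0228,6.6)
m=ctrl.camera_model('wrist');im,d=ctrl.get_image('wrist');P=cloud('wrist',d,m)
k=(np.hypot(P[...,0]-.6,P[...,1]+.22)<.06)&(P[...,2]>.012)&(P[...,2]<.024);p=P[k];print(len(p),cv2.minAreaRect(p[:,:2].astype(np.float32)),np.median(p[:,2]))
for r in ctrl.mark_of('wrist','block'): print(r)
E
```

```text
time: 19.65
position: [0.5995, -0.2202, 0.0228]
tool_rot: [0.182, -3.136, -0.0]
ft_force: [0.2, 0.2, -0.2]
grip_width: 0.985
grip_force: 0.0
time: 20.27
position: [0.6003, -0.2205, 0.085]
tool_rot: [0.644, 3.072, 0.001]
ft_force: [0.2, 0.1, -0.4]
grip_width: 0.999
grip_force: 0.0
time: 20.9
position: [0.6002, -0.2202, 0.0846]
tool_rot: [1.883, 2.514, 0.002]
ft_force: [0.0, 0.6, 0.7]
grip_width: 0.999
grip_force: 0.0
time: 21.28
position: [0.5999, -0.2202, 0.0838]
tool_rot: [2.085, 2.349, 0.001]
ft_force: [-0.4, 0.6, 0.2]
grip_width: 0.996
grip_force: 0.0
 t 21.27 pos [ 0.5999 -0.2202  0.0838] yang 6.83 q7 0.77 -> tx -0.0 ty -0.3 tz 61.0 turn 0.05
3228 ((0.599115788936615, -0.21708066761493683), (0.03505411371588707, 0.05684154853224754), 7.256455898284912) 0.018891358209026807
{'xyz': [0.5978, -0.2149, -0.0028], 'confidence': 0.68}
```

```bash
python3 -m crank '[{"tx":0,"ty":0,"tz":25,"turn":0},{"tx":0,"ty":0,"tz":50,"turn":0},{"tx":0,"ty":0,"tz":60,"turn":0},{"tx":0,"ty":0,"tz":60,"turn":0},{"tx":0,"ty":0,"tz":60,"turn":0}]'
python3 -c "from h import *;go(.5997,-.2203,.0228,6.6)"
python3 -m crank '[{"tx":0,"ty":0,"tz":0,"turn":0},{"tx":0,"ty":0,"tz":0,"turn":0},{"tx":0,"ty":0,"tz":0,"turn":0},{"tx":0,"ty":0,"tz":0,"turn":0},{"tx":0,"ty":0,"tz":0,"turn":0}]' 20 30
python3 -m crank '[{"tx":0,"ty":0,"tz":0,"turn":0},{"tx":0,"ty":0,"tz":0,"turn":0}]'
python3 -c "from h import *;go(.50,.2648,.13,-11.6)"
```

```text
time: 22.0
position: [0.6003, -0.2207, 0.0241]
tool_rot: [2.088, 2.346, 0.001]
ft_force: [0.1, -0.0, 0.3]
grip_width: 0.998
grip_force: 0.0
 t 22.0 pos [ 0.6003 -0.2207  0.0241] yang 6.66 q7 0.8 -> tx 0.5 ty -0.5 tz 1.3 turn 0.01
time: 22.62
position: [0.5996, -0.2203, 0.0231]
tool_rot: [-2.089, -2.347, -0.0]
ft_force: [0.7, -0.2, -0.4]
grip_width: 0.517
grip_force: 0.0
time: 22.88
position: [0.5996, -0.2203, 0.023]
tool_rot: [-2.089, -2.346, -0.0]
ft_force: [0.0, -0.8, 0.3]
grip_width: 0.394
grip_force: 30.0
 t 22.88 pos [ 0.5996 -0.2203  0.023 ] yang 6.65 q7 0.8 -> tx 493.4 ty -42.8 tz -107.0 turn 3.65
```

```bash
python3 -m crank '[{"tx":0,"ty":0,"tz":-15,"turn":0},{"tx":0,"ty":0,"tz":-60,"turn":0},{"tx":0,"ty":0,"tz":-120,"turn":0},{"tx":20,"ty":-2,"tz":-177,"turn":0},{"tx":80,"ty":-6,"tz":-177,"turn":0}]'
python3 -m crank '[{"tx":60,"ty":-5,"tz":0,"turn":0.5},{"tx":120,"ty":-10,"tz":0,"turn":1},{"tx":180,"ty":-15,"tz":0,"turn":1.6},{"tx":240,"ty":-20,"tz":0,"turn":2.3},{"tx":300,"ty":-25,"tz":0,"turn":3}]'
python3 -c "from h import *;go(.5075,.314,.20,-11.6)"
```

```text
time: 23.5
position: [0.5864, -0.1469, 0.2066]
tool_rot: [2.091, 2.33, 0.007]
ft_force: [1.8, 0.9, -2.1]
grip_width: 0.399
grip_force: 30.0
time: 24.12
position: [0.5243, 0.1551, 0.2012]
tool_rot: [-2.38, -2.05, -0.003]
ft_force: [1.1, 0.9, -1.1]
grip_width: 0.399
grip_force: 30.0
 t 24.12 pos [0.5243 0.1551 0.2012] yang -8.5 q7 -0.35 -> tx 154.7 ty -40.1 tz 1.4 turn 0.62
```

```bash
python3 -m crank '[{"tx":52,"ty":-13,"tz":0,"turn":0.2},{"tx":104,"ty":-26,"tz":0,"turn":0.4},{"tx":155,"ty":-40,"tz":0,"turn":0.62},{"tx":155,"ty":-40,"tz":0,"turn":0.62}]'
python3 - <<'E'
from h import *
go(.5075,.314,.20,-11.6)
m=ctrl.camera_model('wrist');im,d=ctrl.get_image('wrist');save('w3',im);P=cloud('wrist',d,m);np.savez('w3.npz',im=im,d=d,P=P)
V=im.max(2).astype(int)
near=np.hypot(P[...,0]-.4975,P[...,1]-.265)<.07
k=near&(P[...,2]>.022)&(P[...,2]<.033);p=P[k];print('nest top',len(p),cv2.minAreaRect(p[:,:2].astype(np.float32)),np.median(p[:,2]))
k=near&(P[...,2]>.002)&(P[...,2]<.014);p=P[k];print('floor',len(p),np.median(p[:,2]))
n2=np.hypot(P[...,0]-.4975,P[...,1]-.265)<.13
k=n2&(P[...,2]>.0055)&(P[...,2]<.011)&(V>120);p=P[k];print('plate',cv2.minAreaRect(p[:,:2].astype(np.float32)))
for q in ['nest','carrier','block']:
    for r in ctrl.mark_of('wrist',q): print(q,np.round(r['xyz'],4),round(r['confidence'],2),pix(m,r['xyz']).round().tolist())
E
```

```text
time: 24.62
position: [0.5055, 0.3187, 0.2002]
tool_rot: [-2.422, -1.998, -0.001]
ft_force: [-0.1, -0.7, -0.7]
grip_width: 0.398
grip_force: 30.0
 t 24.62 pos [0.5055 0.3187 0.2002] yang -10.96 q7 -0.61 -> tx -4.2 ty 2.8 tz 0.2 turn 0.13
nest top 79 ((0.5392450094223022, 0.28755342960357666), (0.020600957795977592, 0.004819047637283802), 79.78471374511719) 0.02888385068155852
floor 2544 0.008906448892800206
plate ((0.5066227912902832, 0.2626830041408539), (0.13911864161491394, 0.146189883351326), 78.3758316040039)
block [0.5015 0.3208 0.1779] 0.85 [[313.0, 236.0]]
```

View pics/w3.png

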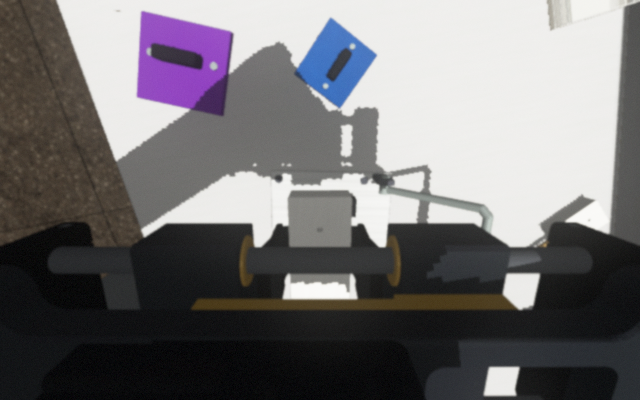

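```bash
python3 -m crank '[{"tx":50,"ty":3,"tz":-20,"turn":0.13},{"tx":65,"ty":3,"tz":-30,"turn":0.13},{"tx":65,"ty":3,"tz":-30,"turn":0.13},{"tx":65,"ty":3,"tz":-30,"turn":0.13}]'
python3 - <<'E'
from h import *
go(.4975,.2654,.1,-11.6)
m=ctrl.camera_model('wrist');im,d=ctrl.get_image('wrist');P=cloud('wrist',d,m);np.savez('w4.npz',im=im,d=d,P=P)
V=im.max(2).astype(int)
near=np.hypot(P[...,0]-.4975,P[...,1]-.265)<.075
k=near&(P[...,2]>.022)&(P[...,2]<.033)
p=P[k];print('nest top',len(p),cv2.minAreaRect(p[:,:2].astype(np.float32)),np.median(p[:,2]))
c=np.array([.4975,.2654]);a=np.radians(-11.6);ex=np.array([np.cos(a),np.sin(a)]);ey=np.array([-ex[1],ex[0]])
q=p[:,:2]-c;u=q@ex*1000;v=q@ey*1000
print('x',np.percentile(u,[0,1,5,95,99,100]).round(1),'y',np.percentile(v,[0,1,5,95,99,100]).round(1))
H,_,_=np.histogram2d(v,u,bins=[np.arange(-50,51,4),np.arange(-46,47,4)]);print(H.astype(int)[::-1])
px=pix(m,[[.4975,.2654,.028]])[0].astype(int);print(px)
x0,y0=max(px[0]-90,0),max(px[1]-70,0);save('w4c',cv2.resize(im[y0:y0+140,x0:x0+180],None,fx=4,fy=4,interpolation=3))
E
```

```text
time: 25.32
position: [0.5241, 0.3733, 0.2299]
tool_rot: [2.446, 1.971, -0.001]
ft_force: [-0.2, -0.1, -1.2]
grip_width: 0.399
grip_force: 30.0
 t 25.32 pos [0.5241 0.3733 0.2299] yang -12.28 q7 -0.66 -> tx -110.9 ty -3.0 tz 130.0 turn -0.14
nest top 0 ((0.0, 0.0), (0.0, 0.0), 0.0) nan
  return _methods._mean(a, axis=axis, dtype=dtype,
  ret = ret.dtype.type(ret / rcount)
Traceback (most recent call last):
IndexError: index -1 is out of bounds for axis 0 with size 0
```

I had the camera side reversed, so I'm moving to the other side of the nest.

```bash
python3 -m crank '[{"tx":-55,"ty":-2,"tz":10,"turn":-0.14},{"tx":-110,"ty":-3,"tz":20,"turn":-0.14},{"tx":-160,"ty":-3,"tz":30,"turn":-0.14},{"tx":-160,"ty":-3,"tz":30,"turn":-0.14}]'
cat > nest.py <<'E'
from h import *
go(.4975,.2654,.1,-11.6)
m=ctrl.camera_model('wrist');im,d=ctrl.get_image('wrist');P=cloud('wrist',d,m);np.savez('w4.npz',im=im,d=d,P=P)
px=pix(m,[[.4975,.2654,.028]])[0].astype(int);print(px)
x0,y0=max(px[0]-90,0),max(px[1]-70,0);save('w4c',cv2.resize(im[y0:y0+140,x0:x0+180],None,fx=4,fy=4,interpolation=3))
near=np.hypot(P[...,0]-.4975,P[...,1]-.265)<.075
k=near&(P[...,2]>.022)&(P[...,2]<.033)
p=P[k];print('nest top',len(p),cv2.minAreaRect(p[:,:2].astype(np.float32)),np.median(p[:,2]))
c=np.array([.4975,.2654]);a=np.radians(-11.6);ex=np.array([np.cos(a),np.sin(a)]);ey=np.array([-ex[1],ex[0]])
q=p[:,:2]-c;u=q@ex*1000;v=q@ey*1000
print('x',np.percentile(u,[0,1,5,95,99,100]).round(1),'y',np.percentile(v,[0,1,5,95,99,100]).round(1))
H,_,_=np.histogram2d(v,u,bins=[np.arange(-50,51,4),np.arange(-46,47,4)]);print(H.astype(int)[::-1])
for r in ctrl.mark_of('wrist','nest'): print(r)
E
python3 nest.py
```

```text
time: 25.88
position: [0.486, 0.2137, 0.1989]
tool_rot: [-2.437, -1.978, 0.004]
ft_force: [0.1, 0.4, -0.9]
grip_width: 0.4
grip_force: 30.0
 t 25.88 pos [0.486  0.2137 0.1989] yang -11.87 q7 -0.57 -> tx 53.0 ty 1.0 tz 98.9 turn -0.05
[321 139]
nest top 1955 ((0.4978864789009094, 0.2644096314907074), (0.08336977660655975, 0.07594778388738632), 78.11466979980469) 0.028862618558324726
x [-37.4 -36.9 -34.9  35.7  37.7  38.7] y [-42.7 -42.4 -40.9  39.4  40.8  40.9]
[[ 0  0  0  0  0  0  0  0  0  0  0  0  0  0  0  0  0  0  0  0  0  0  0]
 [ 0  0  0  0  0  0  0  0  0  0  0  0  0  0  0  0  0  0  0  0  0  0  0]
 [ 0  0  8 12 12 12 12  9 12  9  8  8  6  8  8  8  8  7  7  8  8  2  0]
 [ 0  0 12 16 16 16 16 12 16 16 16 16 12 16 16 16 16 14 14 16 16  4  0]
 [ 0  0 12 13 16 16 14  7  7  8  8  8  6  8  8  8 12 13 15 15 16  0  0]
 [ 0  0 12 12 16 16 12  0  0  0  0  0  0  0  0  0  8 12 16 16 16  0  0]
 [ 0  0 12 13 15 16 12  0  0  0  0  0  0  0  0  0  7 13 15 16 15  1  0]
 [ 0  0  9 12  9 12  9  0  0  0  0  0  0  0  0  0  3 12 12 12 10  2  0]
 [ 0  0  0  0  0  0  0  0  0  0  0  0  0  0  0  0  0  0  0 
[... 572 characters left out ...]
  0  0  0  0  0]
 [ 0  0  5  7  6  7  4  0  0  0  0  0  0  0  0  0  2  3  4  4  3  0  0]
 [ 0  0 11 14  9 13  7  0  0  0  0  0  0  0  0  0  8 16 12 16 12  3  0]
 [ 0  0 12 16 13 15  8  0  0  0  0  0  0  0  0  0  7 11 15 13 11  0  0]
 [ 0  0  9 12 11 10  5  0  0  0  0  0  0  0  0  0  7 10 13 14 11  0  0]
 [ 0  0 12 16 16 12 16 12 18 19 10 16 12 16 14 14 16 11 15 11 16  0  0]
 [ 0  0 10 11 12  9 12  9 12 12 10 12  9 12 10 11 11 10 13 11 11  0  0]
 [ 0  0  0  0  0  0  0  0  0  2  3  4  3  4  3  4  3  4  4  3  3  0  0]
 [ 0  0  0  0  0  0  0  0  0  0  0  0  0  0  0  0  0  0  0  0  0  0  0]]
{'xyz': [0.6805, 0.135, 0.0013], 'confidence': 0.68}
{'xyz': [0.4961, 0.2619, 0.0124], 'confidence': 0.56}
```

View pics/w4c.png

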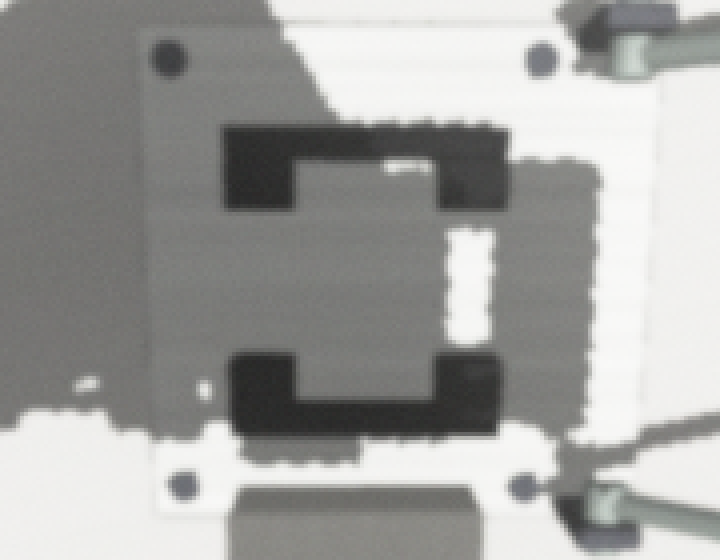

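The crop shows the empty nest: lugs at (260,165), (470,165), (265,390) and (465,390), with the pocket clear. Nest centre is (0.4979, 0.2645), yaw -11.8°.

```bash
python3 -c "from h import *;go(.4979,.2645,.06,-11.8)"
python3 -m crank '[{"tx":30,"ty":1,"tz":20,"turn":0},{"tx":52,"ty":1,"tz":70,"turn":0},{"tx":52,"ty":1,"tz":110,"turn":0},{"tx":52,"ty":1,"tz":125,"turn":0},{"tx":52,"ty":1,"tz":125,"turn":0}]'
python3 -c "from h import *;go(.4979,.2645,.06,-11.8)"
```

```text
t 25.98 pos [0.4868 0.2191 0.2   ] yang -11.52 q7 -0.57 -> tx 46.4 ty 2.0 tz 140.1 turn 0.06
time: 26.6
position: [0.4983, 0.2708, 0.0747]
tool_rot: [2.431, 1.99, -0.002]
ft_force: [-0.7, -0.1, -0.8]
grip_width: 0.397
grip_force: 30.0
 t 26.6 pos [0.4983 0.2708 0.0747] yang -11.39 q7 -0.48 -> tx -6.2 ty 0.9 tz 14.7 turn 0.08
```

```bash
python3 -m crank '[{"tx":-6,"ty":1,"tz":4,"turn":0.08},{"tx":-6,"ty":1,"tz":12,"turn":0.08},{"tx":-6,"ty":1,"tz":14,"turn":0.08},{"tx":-6,"ty":1,"tz":14,"turn":0.08},{"tx":-6,"ty":1,"tz":14,"turn":0.08}]'
python3 -c "from h import *;go(.4979,.2645,.031,-11.8)"
```

```text
time: 27.22
position: [0.4983, 0.2649, 0.0613]
tool_rot: [-2.438, -1.981, -0.001]
ft_force: [0.3, -0.8, -1.1]
grip_width: 0.396
grip_force: 30.0
 t 27.23 pos [0.4983 0.2649 0.0613] yang -11.79 q7 -0.47 -> tx -0.5 ty -0.3 tz 30.3 turn 0.00
```

```bash
python3 -m crank '[{"tx":0,"ty":0,"tz":8,"turn":0},{"tx":0,"ty":0,"tz":15,"turn":0},{"tx":0,"ty":0,"tz":20,"turn":0},{"tx":0,"ty":0,"tz":20,"turn":0}]'
python3 -m crank '[{"tx":0,"ty":0,"tz":4,"turn":0},{"tx":0,"ty":0,"tz":7,"turn":0},{"tx":0,"ty":0,"tz":8,"turn":0},{"tx":0,"ty":0,"tz":8,"turn":0},{"tx":0,"ty":0,"tz":8,"turn":0}]'
python3 -c "from h import *;go(.4979,.2645,.031,-11.8)"
```

```text
time: 27.72
position: [0.4978, 0.2644, 0.0404]
tool_rot: [2.438, 1.981, -0.002]
ft_force: [-0.9, -0.1, -0.9]
grip_width: 0.4
grip_force: 30.0
time: 28.35
position: [0.4983, 0.2648, 0.0332]
tool_rot: [2.438, 1.981, 0.001]
ft_force: [1.2, 0.2, -2.1]
grip_width: 0.399
grip_force: 30.0
 t 28.35 pos [0.4983 0.2648 0.0332] yang -11.8 q7 -0.44 -> tx -0.4 ty -0.3 tz 2.2 turn -0.00
```

```bash
python3 -m crank '[{"tx":0,"ty":0,"tz":1,"turn":0},{"tx":0,"ty":0,"tz":1.5,"turn":0},{"tx":0,"ty":0,"tz":1.5,"turn":0}]'
python3 -m crank '[{"tx":0,"ty":0,"tz":1,"turn":0},{"tx":0,"ty":0,"tz":1,"turn":0}]'
python3 -m crank '[{"tx":0,"ty":0,"tz":1,"turn":0},{"tx":0,"ty":0,"tz":1,"turn":0}]'
```

```text
time: 28.72
position: [0.4982, 0.2647, 0.0316]
tool_rot: [-2.438, -1.981, -0.0]
ft_force: [0.8, 0.1, -1.7]
grip_width: 0.392
grip_force: 30.0
time: 28.98
position: [0.4983, 0.2648, 0.031]
tool_rot: [-2.438, -1.981, -0.0]
ft_force: [-2.1, -0.3, 4.1]
grip_width: 0.396
grip_force: 30.0
time: 29.22
position: [0.4983, 0.2648, 0.0309]
tool_rot: [-2.437, -1.98, 0.0]
ft_force: [-4.9, -2.7, 12.9]
grip_width: 0.404
grip_force: 30.0
```

```bash
python3 -m crank '[{"tx":0,"ty":0,"tz":-2,"turn":0},{"tx":0,"ty":0,"tz":-2,"turn":0},{"tx":0,"ty":0,"tz":-2,"turn":0},{"tx":0,"ty":0,"tz":-2,"turn":0}]' 60
python3 -m crank '[{"tx":0,"ty":0,"tz":-20,"turn":0},{"tx":0,"ty":0,"tz":-80,"turn":0},{"tx":0,"ty":0,"tz":-140,"turn":0},{"tx":0,"ty":0,"tz":-170,"turn":0},{"tx":0,"ty":0,"tz":-170,"turn":0}]'
python3 - <<'E'
from h import *
go(.5192,.5794,.12,78.3)
m=ctrl.camera_model('wrist');im,d=ctrl.get_image('wrist');P=cloud('wrist',d,m)
near=np.hypot(P[...,0]-.498,P[...,1]-.2645)<.04
k=near&(abs(P[...,2]-.026)<.0045)&(im.min(2)>100);p=P[k];print('block',len(p),cv2.minAreaRect(p[:,:2].astype(np.float32)),np.percentile(p[:,2],[5,50,95]))
E
```

```text
time: 29.72
position: [0.4981, 0.2647, 0.0314]
tool_rot: [2.438, 1.981, -0.0]
ft_force: [1.0, -1.1, -0.7]
grip_width: 0.677
grip_force: 0.0
time: 30.35
position: [0.5001, 0.2653, 0.2055]
tool_rot: [-2.438, -1.98, -0.011]
ft_force: [0.5, -0.8, -0.4]
grip_width: 0.692
grip_force: 0.0
 t 30.35 pos [0.5001 0.2653 0.2055] yang -11.83 q7 -0.59 -> tx 310.8 ty -46.0 tz 87.2 turn 17.97
block 1596 ((0.4953165650367737, 0.2616235017776489), (0.07322952151298523, 0.036912161856889725), 78.81366729736328) [0.0256338  0.02695632 0.02817411]
```

```bash
python3 -m crank '[{"tx":50,"ty":-8,"tz":0,"turn":-2},{"tx":105,"ty":-16,"tz":0,"turn":-4},{"tx":165,"ty":-24,"tz":0,"turn":-6},{"tx":225,"ty":-32,"tz":0,"turn":-8},{"tx":285,"ty":-42,"tz":0,"turn":-10}]' 70
python3 -m crank '[{"tx":0,"ty":0,"tz":0,"turn":-2},{"tx":0,"ty":0,"tz":0,"turn":-4},{"tx":0,"ty":0,"tz":0,"turn":-6},{"tx":0,"ty":0,"tz":0,"turn":-8},{"tx":0,"ty":0,"tz":0,"turn":-8}]'
python3 -c "from h import *;go(.5192,.5794,.0328,78.3)"
```

```text
time: 31.02
position: [0.5149, 0.5534, 0.1995]
tool_rot: [-1.365, -2.829, 0.004]
ft_force: [1.0, 0.7, 0.6]
grip_width: 0.804
grip_force: 0.0
time: 31.65
position: [0.5149, 0.5516, 0.1998]
tool_rot: [-0.326, -3.123, 0.003]
ft_force: [-0.7, 0.2, -0.0]
grip_width: 0.805
grip_force: 0.0
 t 31.65 pos [0.5149 0.5516 0.1998] yang 78.06 q7 0.66 -> tx 1.3 ty 28.5 tz 166.9 turn -0.05
```

```bash
python3 -m crank '[{"tx":1,"ty":28,"tz":30,"turn":-0.05},{"tx":1,"ty":28,"tz":85,"turn":-0.05},{"tx":1,"ty":28,"tz":125,"turn":-0.05},{"tx":1,"ty":28,"tz":125,"turn":-0.05},{"tx":1,"ty":28,"tz":125,"turn":-0.05}]'
python3 -c "from h import *;go(.5192,.5794,.0328,78.3)"
```

```text
time: 32.28
position: [0.5209, 0.5804, 0.0782]
tool_rot: [0.318, 3.124, 0.002]
ft_force: [0.1, -0.1, 0.9]
grip_width: 0.803
grip_force: 0.0
 t 32.27 pos [0.5209 0.5804 0.0782] yang 78.36 q7 0.67 -> tx 1.5 ty -1.4 tz 45.4 turn 0.01
```

```bash
python3 -m crank '[{"tx":1.5,"ty":-1.4,"tz":18,"turn":0},{"tx":1.5,"ty":-1.4,"tz":36,"turn":0},{"tx":1.5,"ty":-1.4,"tz":44,"turn":0},{"tx":1.5,"ty":-1.4,"tz":44,"turn":0},{"tx":1.5,"ty":-1.4,"tz":44,"turn":0}]'
python3 -m crank '[{"tx":0,"ty":0,"tz":0,"turn":0},{"tx":0,"ty":0,"tz":0,"turn":0},{"tx":0,"ty":0,"tz":0,"turn":0},{"tx":0,"ty":0,"tz":0,"turn":0},{"tx":0,"ty":0,"tz":0,"turn":0}]' 30 25
python3 -m crank '[{"tx":0,"ty":0,"tz":-10,"turn":0},{"tx":0,"ty":0,"tz":-40,"turn":0},{"tx":0,"ty":0,"tz":-80,"turn":0},{"tx":0,"ty":0,"tz":-100,"turn":0},{"tx":0,"ty":0,"tz":-100,"turn":0}]'
python3 -c "from h import *;go(.5036,.2636,.12,78.3)"
```

```text
time: 32.9
position: [0.5186, 0.579, 0.033]
tool_rot: [0.316, 3.125, 0.001]
ft_force: [-0.0, 0.3, 0.0]
grip_width: 0.802
grip_force: 0.0
time: 33.52
position: [0.5184, 0.579, 0.0328]
tool_rot: [0.316, 3.125, 0.001]
ft_force: [0.1, 0.1, 1.2]
grip_width: 0.523
grip_force: 25.0
time: 34.15
position: [0.5192, 0.5795, 0.1348]
tool_rot: [0.316, 3.124, 0.005]
ft_force: [-0.5, 1.1, -0.7]
grip_width: 0.525
grip_force: 25.0
 t 34.15 pos [0.5192 0.5795 0.1348] yang 78.45 q7 0.66 -> tx -48.0 ty -312.7 tz 13.9 turn 0.03
```

```bash
python3 -m crank '[{"tx":-7,"ty":-45,"tz":0,"turn":0},{"tx":-16,"ty":-106,"tz":2,"turn":0},{"tx":-26,"ty":-167,"tz":4,"turn":0},{"tx":-36,"ty":-228,"tz":6,"turn":0},{"tx":-45,"ty":-288,"tz":8,"turn":0}]'
python3 -c "from h import *;go(.5021,.2636,.09,78.2)"
```

```text
time: 34.78
position: [0.5034, 0.2849, 0.1226]
tool_rot: [-0.316, -3.124, 0.003]
ft_force: [0.9, -0.5, 0.2]
grip_width: 0.523
grip_force: 25.0
 t 34.77 pos [0.5034 0.2849 0.1226] yang 78.45 q7 0.95 -> tx -3.0 ty -21.1 tz 32.7 turn 0.05
```

```bash
python3 -m crank '[{"tx":-3,"ty":-21,"tz":0,"turn":0.05},{"tx":-3,"ty":-21,"tz":15,"turn":0.05},{"tx":-3,"ty":-21,"tz":32,"turn":0.05},{"tx":-3,"ty":-21,"tz":32,"turn":0.05},{"tx":-3,"ty":-21,"tz":32,"turn":0.05}]'
python3 -c "from h import *;go(.5021,.2636,.062,78.2)"
```

```text
time: 35.4
position: [0.5033, 0.2676, 0.092]
tool_rot: [-0.32, -3.125, 0.001]
ft_force: [0.9, -0.4, -0.9]
grip_width: 0.525
grip_force: 25.0
 t 35.4 pos [0.5033 0.2676 0.092 ] yang 78.3 q7 0.98 -> tx 0.4 ty -4.1 tz 30.0 turn 0.02
```

```bash
python3 -m crank '[{"tx":0,"ty":-4,"tz":10,"turn":0},{"tx":0,"ty":-4,"tz":20,"turn":0},{"tx":0,"ty":-4,"tz":25,"turn":0},{"tx":0,"ty":-4,"tz":25,"turn":0},{"tx":0,"ty":-4,"tz":25,"turn":0}]'
python3 -c "from h import *;go(.5021,.2636,.0547,78.2)"
```

```text
time: 36.02
position: [0.5029, 0.2627, 0.0678]
tool_rot: [0.323, 3.125, 0.001]
ft_force: [0.4, 0.2, -0.1]
grip_width: 0.524
grip_force: 25.0
 t 36.02 pos [0.5029 0.2627 0.0678] yang 78.2 q7 1.0 -> tx 1.0 ty 0.7 tz 13.1 turn -0.00
```

```bash
python3 -m crank '[{"tx":0.9,"ty":0.8,"tz":4,"turn":0},{"tx":0.9,"ty":0.8,"tz":6,"turn":0},{"tx":0.9,"ty":0.8,"tz":6,"turn":0},{"tx":0.9,"ty":0.8,"tz":6,"turn":0}]'
python3 -m crank '[{"tx":0,"ty":0,"tz":2,"turn":0},{"tx":0,"ty":0,"tz":4,"turn":0},{"tx":0,"ty":0,"tz":5,"turn":0},{"tx":0,"ty":0,"tz":5,"turn":0}]'
python3 -c "from h import *;go(.5021,.2636,.0547,78.2)"
```

```text
time: 36.52
position: [0.502, 0.2636, 0.0616]
tool_rot: [0.323, 3.125, 0.0]
ft_force: [0.6, 0.4, -0.3]
grip_width: 0.526
grip_force: 25.0
time: 37.02
position: [0.5019, 0.2635, 0.0564]
tool_rot: [-0.323, -3.125, 0.0]
ft_force: [-0.5, -0.3, -0.3]
grip_width: 0.523
grip_force: 25.0
 t 37.02 pos [0.5019 0.2635 0.0564] yang 78.2 q7 1.01 -> tx -0.2 ty 0.1 tz 1.7 turn -0.00
```

```bash
python3 -m crank '[{"tx":0,"ty":0,"tz":1,"turn":0},{"tx":0,"ty":0,"tz":1.5,"turn":0},{"tx":0,"ty":0,"tz":1.5,"turn":0}]'
python3 -m crank '[{"tx":0,"ty":0,"tz":1,"turn":0},{"tx":0,"ty":0,"tz":1,"turn":0}]'
python3 -m crank '[{"tx":0,"ty":0,"tz":0.6,"turn":0},{"tx":0,"ty":0,"tz":0.6,"turn":0}]'
```

```text
time: 37.4
position: [0.5019, 0.2635, 0.055]
tool_rot: [-0.323, -3.125, 0.0]
ft_force: [0.1, 0.6, -1.8]
grip_width: 0.524
grip_force: 25.0
time: 37.65
position: [0.5021, 0.2636, 0.0547]
tool_rot: [-0.323, -3.125, -0.001]
ft_force: [-2.0, -0.8, 5.2]
grip_width: 0.523
grip_force: 25.0
time: 37.9
position: [0.5021, 0.2636, 0.0547]
tool_rot: [-0.323, -3.125, -0.001]
ft_force: [-3.4, -1.2, 10.0]
grip_width: 0.526
grip_force: 25.0
```

```bash
python3 -m crank '[{"tx":0,"ty":0,"tz":-2,"turn":0},{"tx":0,"ty":0,"tz":-2,"turn":0},{"tx":0,"ty":0,"tz":-2,"turn":0},{"tx":0,"ty":0,"tz":-2,"turn":0}]' 70
python3 -m crank '[{"tx":0,"ty":0,"tz":-20,"turn":0},{"tx":0,"ty":0,"tz":-80,"turn":0},{"tx":0,"ty":0,"tz":-140,"turn":0},{"tx":0,"ty":0,"tz":-175,"turn":2},{"tx":0,"ty":0,"tz":-175,"turn":4}]' 45
python3 -c "from h import *;go(.5974,.2028,.23,-11.8)"
```

```text
time: 38.4
position: [0.5019, 0.2635, 0.0553]
tool_rot: [-0.323, -3.125, 0.0]
ft_force: [-0.4, -0.1, -0.3]
grip_width: 0.793
grip_force: 0.0
time: 39.02
position: [0.5041, 0.2642, 0.2359]
tool_rot: [0.869, 3.014, 0.011]
ft_force: [0.5, -0.4, -0.1]
grip_width: 0.52
grip_force: 0.0
 t 39.02 pos [0.5041 0.2642 0.2359] yang 57.84 q7 0.57 -> tx -111.6 ty -2.3 tz 6.2 turn 13.93
```

```bash
python3 -m crank '[{"tx":-40,"ty":-1,"tz":0,"turn":2},{"tx":-80,"ty":-2,"tz":0,"turn":4},{"tx":-111,"ty":-2,"tz":5,"turn":6},{"tx":-111,"ty":-2,"tz":5,"turn":8},{"tx":-111,"ty":-2,"tz":5,"turn":10}]'
python3 -m crank '[{"tx":0,"ty":0,"tz":0,"turn":2},{"tx":0,"ty":0,"tz":0,"turn":3.93},{"tx":0,"ty":0,"tz":0,"turn":3.93},{"tx":0,"ty":0,"tz":0,"turn":3.93}]'
python3 - <<'E'
from h import *
go(.5974,.2028,.23,-11.8)
m=ctrl.camera_model('wrist');im,d=ctrl.get_image('wrist');save('w5',im);P=cloud('wrist',d,m)
I=cv2.cvtColor(im,cv2.COLOR_RGB2HSV);H,S,V=I[...,0],I[...,1],I[...,2]
c=np.array([.4979,.2645]);a=np.radians(-11.8);ex=np.array([np.cos(a),np.sin(a)]);ey=np.array([-ex[1],ex[0]])
def loc(p): q=p[:,:2]-c;return np.c_[q@ex,q@ey,p[:,2]]*1000
red=((H<8)|(H>172))&(S>120)&(P[...,2]>.06)&(P[...,2]<.16)
p=loc(P[red]);print('sleeve',len(p),np.percentile(p,[2,50,98],axis=0).round(1).tolist())
b=(H>100)&(H<130)&(S>100);n=np.hypot(P[...,0]-.498,P[...,1]-.2645)<.08
p=loc(P[b&n]);print('cover',len(p),np.percentile(p,[1,50,99],axis=0).round(1).tolist())
q=p[p[:,2]>29];A=np.c_[q[:,:2],np.ones(len(q))];print('plane',np.linalg.lstsq(A,q[:,2],rcond=None)[0])
for r in ctrl.mark_of('wrist','bail_bar'): print(r, loc(np.array([r['xyz']])))
E
```

```text
time: 39.65
position: [0.5957, 0.2027, 0.2268]
tool_rot: [2.065, 2.367, 0.001]
ft_force: [-0.8, -0.1, 0.4]
grip_width: 0.519
grip_force: 0.0
time: 40.15
position: [0.5953, 0.2034, 0.2262]
tool_rot: [-2.429, -1.992, -0.001]
ft_force: [0.4, 0.2, -0.1]
grip_width: 0.518
grip_force: 0.0
 t 40.15 pos [0.5953 0.2034 0.2262] yang -11.29 q7 -0.35 -> tx -0.2 ty 2.2 tz -3.8 turn 0.10
sleeve 669 [[132.7, -25.4, 119.7], [137.2, 2.1, 121.9], [142.2, 24.8, 123.5]]
cover 5833 [[-40.8, -44.9, 31.3], [12.7, -3.5, 33.2], [76.1, 46.0, 330.0]]
plane [ 1.8058073  -0.53309348 54.2602691 ]
{'xyz': [0.6367, 0.2354, 0.1162], 'confidence': 0.85} [[ 1.41817629e+02 -1.00989017e-01  1.16200000e+02]]
{'xyz': [0.5016, 0.265, 0.0174], 'confidence': 0.39} [[ 3.51956131  1.24606909 17.4       ]]
```

View pics/w5.png

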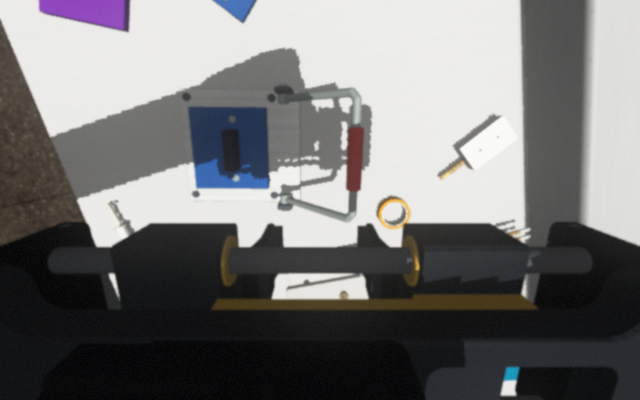

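The cover sits on the nest at (231,148). The sleeve is at (355,158), on the carrier about (138, 0, 116) mm, i.e. 2.32 rad. Next I grip the sleeve and carry it round its arc.

```bash
python3 -m crank '[{"tx":20,"ty":20,"tz":0,"turn":0.1},{"tx":40,"ty":32,"tz":40,"turn":0.1},{"tx":40,"ty":32,"tz":60,"turn":0.1},{"tx":40,"ty":32,"tz":60,"turn":0.1}]' 40
python3 -c "from h import *
go(.6330,.2363,.131,-11.8)
t=np.linspace(2.32,0,16);print(np.c_[t,66-104*np.cos(t)-(66-104*np.cos(2.32)),104*(np.sin(t)-np.sin(2.32))].round(2).tolist())"
```

```text
time: 40.75
position: [0.6331, 0.235, 0.1636]
tool_rot: [-2.44, -1.978, 0.007]
ft_force: [-0.4, -0.3, 0.1]
grip_width: 0.463
grip_force: 0.0
 t 40.75 pos [0.6331 0.235  0.1636] yang -11.96 q7 -0.33 -> tx 1.4 ty -0.3 tz 32.6 turn -0.03
[[2.32, 0.0, 0.0], [2.17, -12.58, 10.0], [2.01, -26.54, 17.95], [1.86, -41.57, 23.65], [1.7, -57.29, 26.96], [1.55, -73.34, 27.82], [1.39, -89.33, 26.19], [1.24, -104.87, 22.12], [1.08, -119.6, 15.7], [0.93, -133.17, 7.09], [0.77, -145.25, -3.51], [0.62, -155.55, -15.84], [0.46, -163.83, -29.61], [0.31, -169.89, -44.49], [0.15, -173.59, -60.13], [0.0, -174.83, -76.15]]
```

```bash
python3 -m crank '[{"tx":1,"ty":0,"tz":15,"turn":0},{"tx":1,"ty":0,"tz":30,"turn":0},{"tx":1,"ty":0,"tz":32,"turn":0},{"tx":1,"ty":0,"tz":32,"turn":0}]' 40
python3 -m crank '[{"tx":0,"ty":0,"tz":0,"turn":0},{"tx":0,"ty":0,"tz":0,"turn":0},{"tx":0,"ty":0,"tz":0,"turn":0},{"tx":0,"ty":0,"tz":0,"turn":0}]' 5 8
python3 -c "from h import *
go(.6330,.2363,.131,-11.8)"
```

```text
time: 41.25
position: [0.6347, 0.2371, 0.1336]
tool_rot: [-2.441, -1.978, -0.0]
ft_force: [0.1, -0.7, 0.5]
grip_width: 0.456
grip_force: 0.0
time: 41.75
position: [0.6346, 0.2373, 0.1335]
tool_rot: [-2.44, -1.978, 0.0]
ft_force: [0.2, 0.4, 0.2]
grip_width: 0.154
grip_force: 8.0
 t 41.75 pos [0.6346 0.2373 0.1335] yang -11.95 q7 -0.32 -> tx -1.3 ty -1.4 tz 2.5 turn -0.03
```

```bash
python3 -m crank '[{"tx":0,"ty":0,"tz":0,"turn":0},{"tx":0,"ty":0,"tz":3,"turn":0},{"tx":0,"ty":0,"tz":3,"turn":0}]' 24
python3 -m crank '[{"tx":0,"ty":0,"tz":0,"turn":0},{"tx":0,"ty":0,"tz":0,"turn":0},{"tx":0,"ty":0,"tz":0,"turn":0}]' 5 8
python3 -m crank '[{"tx":0,"ty":-12,"tz":-10,"turn":0},{"tx":0,"ty":-26,"tz":-18,"turn":0},{"tx":0,"ty":-41,"tz":-24,"turn":0},{"tx":0,"ty":-57,"tz":-27,"turn":0},{"tx":0,"ty":-57,"tz":-27,"turn":0}]'
python3 - <<'E'
from h import *
s=ctrl.get_state();c=np.array([.4979,.2645]);a=np.radians(-11.8);q=s['position'][:2]-c
print('carrier',q@[np.cos(a),np.sin(a)],q@[-np.sin(a),np.cos(a)],s['position'][2],s['grip_width']*87)
E
```

```text
time: 42.12
position: [0.6346, 0.2371, 0.1301]
tool_rot: [-2.441, -1.978, 0.001]
ft_force: [-0.4, -0.3, -0.3]
grip_width: 0.266
grip_force: 0.0
time: 42.5
position: [0.6347, 0.2372, 0.1305]
tool_rot: [-2.441, -1.978, -0.0]
ft_force: [-1.1, 0.4, 0.3]
grip_width: 0.153
grip_force: 8.0
time: 43.12
position: [0.5776, 0.2495, 0.1597]
tool_rot: [-2.438, -1.979, -0.002]
ft_force: [1.2, -0.4, 9.1]
grip_width: 0.158
grip_force: 8.0
carrier 0.08106354770248908 0.0016415522716932466 0.1597396538696471 13.737028022655322
```

```bash
python3 -m crank '[{"tx":0,"ty":0,"tz":1,"turn":0},{"tx":0,"ty":0,"tz":2,"turn":0}]'
python3 - <<'E'
from h import *
s=ctrl.get_state();c=np.array([.4979,.2645]);a=np.radians(-11.8);q=s['position'][:2]-c
x=q@[np.cos(a),np.sin(a)]*1000;t=np.arccos((66-x)/104)
print('carrier',x,s['position'][2],t,'sleeve z',39+104*np.sin(t),s['ft_force'])
u=np.linspace(t,0,13);print(np.c_[u,66-104*np.cos(u)-x,104*(np.sin(u)-np.sin(t))].round(1).tolist())
E
```

```text
time: 43.38
position: [0.5793, 0.2493, 0.1585]
tool_rot: [-2.44, -1.978, -0.005]
ft_force: [1.7, -0.8, 13.4]
grip_width: 0.157
grip_force: 8.0
carrier 82.76031412481692 0.15849614453091393 1.7326590563435467 sleeve z 141.64059562588997 [ 1.71634562 -0.77296089 13.38827651]
[[1.7, 0.0, 0.0], [1.6, -14.9, 1.3], [1.4, -29.9, 0.5], [1.3, -44.6, -2.4], [1.2, -58.8, -7.5], [1.0, -72.0, -14.5], [0.9, -84.1, -23.4], [0.7, -94.8, -33.9], [0.6, -103.9, -45.9], [0.4, -111.2, -59.0], [0.3, -116.5, -73.0], [0.1, -119.7, -87.7], [0.0, -120.8, -102.6]]
```

```bash
python3 -m crank '[{"tx":0,"ty":-15,"tz":-3,"turn":0},{"tx":0,"ty":-30,"tz":-2.5,"turn":0},{"tx":0,"ty":-45,"tz":0.5,"turn":0},{"tx":0,"ty":-59,"tz":5.5,"turn":0},{"tx":0,"ty":-59,"tz":5.5,"turn":0}]'
cat > b.py <<'E'
from h import *
s=ctrl.get_state();c=np.array([.4979,.2645]);a=np.radians(-11.8);q=s['position'][:2]-c
x=q@[np.cos(a),np.sin(a)]*1000;t=np.arccos((66-x)/104)
print('carrier',x,s['position'][2],t,'sleeve z',39+104*np.sin(t),s['ft_force'].round(1))
u=np.linspace(t,0,9);print(np.c_[u,66-104*np.cos(u)-x,104*(np.sin(u)-np.sin(t))].round(1).tolist())
E
python3 b.py
```

```text
time: 44.0
position: [0.5182, 0.2621, 0.1488]
tool_rot: [-2.436, -1.979, 0.006]
ft_force: [-2.3, 1.7, 2.1]
grip_width: 0.155
grip_force: 8.0
carrier 20.402378068883277 0.14880673060760724 1.1169355907578036 sleeve z 132.47115530593885 [-2.3  1.7  2.1]
[[1.1, 0.0, 0.0], [1.0, -12.6, -7.3], [0.8, -24.0, -16.2], [0.7, -34.1, -26.6], [0.6, -42.6, -38.4], [0.4, -49.4, -51.2], [0.3, -54.4, -64.8], [0.1, -57.4, -79.0], [0.0, -58.4, -93.5]]
```

```bash
python3 -m crank '[{"tx":0,"ty":-12.5,"tz":7.5,"turn":0},{"tx":0,"ty":-24,"tz":16.5,"turn":0},{"tx":0,"ty":-34,"tz":27,"turn":0},{"tx":0,"ty":-42.5,"tz":38.5,"turn":0},{"tx":0,"ty":-42.5,"tz":38.5,"turn":0}]'
python3 b.py
```

```text
time: 44.62
position: [0.4787, 0.2704, 0.1101]
tool_rot: [-2.44, -1.979, 0.001]
ft_force: [0.4, 3.3, -1.5]
grip_width: 0.156
grip_force: 8.0
carrier -19.966680003768452 0.11009741271499095 0.5977522707234647 sleeve z 97.52973542678691 [ 0.4  3.3 -1.5]
[[0.6, -0.0, 0.0], [0.5, -4.1, -6.6], [0.4, -7.8, -13.5], [0.4, -10.9, -20.6], [0.3, -13.4, -27.9], [0.2, -15.4, -35.4], [0.1, -16.9, -43.0], [0.1, -17.7, -50.8], [0.0, -18.0, -58.5]]
```

```bash
python3 -m crank '[{"tx":0,"ty":-6,"tz":10,"turn":0},{"tx":0,"ty":-11,"tz":20.5,"turn":0},{"tx":0,"ty":-15,"tz":33,"turn":0},{"tx":0,"ty":-17,"tz":44,"turn":0},{"tx":0,"ty":-17.5,"tz":51,"turn":0}]'
python3 -m crank '[{"tx":0,"ty":0,"tz":0,"turn":0},{"tx":0,"ty":0,"tz":0,"turn":0}]'
python3 b.py
```

```text
time: 45.25
position: [0.4622, 0.2736, 0.0596]
tool_rot: [-2.44, -1.978, 0.001]
ft_force: [0.1, 2.6, 1.4]
grip_width: 0.155
grip_force: 8.0
time: 45.5
position: [0.4622, 0.2735, 0.0603]
tool_rot: [-2.44, -1.978, 0.001]
ft_force: [0.4, 3.7, -0.3]
grip_width: 0.157
grip_force: 8.0
carrier -36.75863489765807 0.060303553734523965 0.15466107635678136 sleeve z 55.020703916177 [ 0.4  3.7 -0.3]
[[0.2, 0.0, 0.0], [0.1, -0.3, -2.0], [0.1, -0.5, -4.0], [0.1, -0.8, -6.0], [0.1, -0.9, -8.0], [0.1, -1.1, -10.0], [0.0, -1.2, -12.0], [0.0, -1.2, -14.0], [0.0, -1.2, -16.0]]
```

```bash
python3 -m crank '[{"tx":0,"ty":-0.5,"tz":2,"turn":0},{"tx":0,"ty":-0.5,"tz":4,"turn":0},{"tx":0,"ty":-0.5,"tz":4,"turn":0}]'
python3 -m crank '[{"tx":0,"ty":0,"tz":0,"turn":0},{"tx":0,"ty":0,"tz":0,"turn":0}]' 24
python3 -m crank '[{"tx":0,"ty":0,"tz":-20,"turn":0},{"tx":0,"ty":0,"tz":-40,"turn":0},{"tx":0,"ty":0,"tz":-40,"turn":0}]'
python3 -m crank '[{"tx":0,"ty":0,"tz":0,"turn":0},{"tx":0,"ty":0,"tz":0,"turn":0},{"tx":0,"ty":0,"tz":10,"turn":0},{"tx":0,"ty":0,"tz":20,"turn":0},{"tx":0,"ty":0,"tz":20,"turn":0}]' 0
python3 b.py
```

```text
time: 45.88
position: [0.4619, 0.2736, 0.0563]
tool_rot: [-2.441, -1.978, 0.0]
ft_force: [-0.6, 1.8, -1.0]
grip_width: 0.161
grip_force: 8.0
time: 46.12
position: [0.4622, 0.2729, 0.0564]
tool_rot: [2.441, 1.977, -0.001]
ft_force: [-0.9, 0.5, 0.6]
grip_width: 0.256
grip_force: 0.0
time: 46.5
position: [0.4637, 0.2748, 0.0991]
tool_rot: [-2.44, -1.978, -0.008]
ft_force: [0.0, -0.0, -0.3]
grip_width: 0.276
grip_force: 0.0
time: 47.12
position: [0.4612, 0.273, 0.075]
tool_rot: [2.44, 1.978, -0.004]
ft_force: [0.0, 0.3, -0.3]
grip_width: 0.004
grip_force: 0.0
carrier -37.67171940801145 0.07499918955314425 0.07947586025304583 sleeve z 47.25679084066812 [ 0.   0.3 -0.3]
[[0.1, -0.0, 0.0], [0.1, -0.1, -1.0], [0.1, -0.1, -2.1], [0.0, -0.2, -3.1], [0.0, -0.2, -4.1], [0.0, -0.3, -5.2], [0.0, -0.3, -6.2], [0.0, -0.3, -7.2], [0.0, -0.3, -8.3]]
```

```bash
python3 -m crank '[{"tx":0,"ty":0,"tz":4,"turn":0},{"tx":0,"ty":0,"tz":8,"turn":0},{"tx":0,"ty":0,"tz":8,"turn":0},{"tx":0,"ty":0,"tz":8,"turn":0}]'
python3 -m crank '[{"tx":0,"ty":0,"tz":1.5,"turn":0},{"tx":0,"ty":0,"tz":1.5,"turn":0}]'
python3 -m crank '[{"tx":0,"ty":0,"tz":1,"turn":0},{"tx":0,"ty":0,"tz":1,"turn":0}]'
```

```text
time: 47.62
position: [0.4622, 0.2738, 0.0686]
tool_rot: [2.441, 1.978, 0.001]
ft_force: [1.0, -1.0, 0.5]
grip_width: 0.008
grip_force: 0.0
time: 47.88
position: [0.4621, 0.2738, 0.067]
tool_rot: [-2.441, -1.978, -0.0]
ft_force: [-0.4, 0.1, 0.1]
grip_width: 0.005
grip_force: 0.0
time: 48.12
position: [0.462, 0.2737, 0.0659]
tool_rot: [2.441, 1.978, 0.0]
ft_force: [0.5, 0.4, -0.9]
grip_width: 0.006
grip_force: 0.0
```

```bash
for i in 1; do python3 -m crank '[{"tx":0,"ty":0,"tz":1,"turn":0},{"tx":0,"ty":0,"tz":1,"turn":0}]'; done
python3 -m crank '[{"tx":0,"ty":0,"tz":1,"turn":0},{"tx":0,"ty":0,"tz":1,"turn":0}]'
```

```text
time: 48.38
position: [0.4621, 0.2738, 0.0653]
tool_rot: [-2.44, -1.978, -0.0]
ft_force: [-1.1, -0.3, 4.1]
grip_width: 0.006
grip_force: 2.0
time: 48.62
position: [0.4622, 0.2738, 0.0651]
tool_rot: [-2.44, -1.977, 0.0]
ft_force: [-2.9, -1.4, 11.7]
grip_width: 0.003
grip_force: 5.6
```

Sleeve top is at 46 mm under 12 N, which is the closed height. I'll retreat and do a last check.

```bash
python3 -m crank '[{"tx":0,"ty":0,"tz":-20,"turn":0},{"tx":0,"ty":0,"tz":-70,"turn":0},{"tx":-30,"ty":0,"tz":-130,"turn":0},{"tx":-50,"ty":0,"tz":-170,"turn":0},{"tx":-50,"ty":0,"tz":-170,"turn":0}]'
python3 - <<'E'
from h import *
m=ctrl.camera_model('wrist');im,d=ctrl.get_image('wrist');P=cloud('wrist',d,m);save('w6',im[:260,100:540])
I=cv2.cvtColor(im,cv2.COLOR_RGB2HSV);H,S,V=I[...,0],I[...,1],I[...,2]
c=np.array([.4979,.2645]);a=np.radians(-11.8);ex=np.array([np.cos(a),np.sin(a)]);ey=np.array([-ex[1],ex[0]])
def loc(p): q=p[:,:2]-c;return np.c_[q@ex,q@ey,p[:,2]]*1000
n=(np.hypot(P[...,0]-.498,P[...,1]-.2645)<.08)&(P[...,2]<.1)
p=loc(P[n&((H<8)|(H>172))&(S>120)]);print('sleeve',len(p),np.percentile(p,[2,50,98],axis=0).round(1).tolist())
p=loc(P[n&(H>100)&(H<130)&(S>100)]);print('cover',len(p),np.percentile(p,[1,50,99],axis=0).round(1).tolist())
q=p[abs(p[:,2]-33)<4];print('plane',np.linalg.lstsq(np.c_[q[:,:2],np.ones(len(q))],q[:,2],rcond=None)[0])
im,d=ctrl.get_image('top')
for x in ['tape','marker','used_syringe','bail_bar']:
    r=ctrl.mark_of('top',x);print(x,[(np.round(k['xyz'],3),k['confidence']) for k in r[:2]])
E
```

```text
time: 49.25
position: [0.4542, 0.2239, 0.2382]
tool_rot: [-2.442, -1.973, -0.013]
ft_force: [0.9, 0.9, -0.5]
grip_width: 0.007
grip_force: 0.0
sleeve 452 [[-43.1, -24.9, 43.1], [-37.3, 1.8, 46.1], [-32.4, 25.6, 47.9]]
cover 4214 [[-31.3, -46.5, 31.2], [2.0, 3.3, 32.9], [42.2, 47.0, 34.7]]
plane [-1.09309072e-03  5.88602202e-04  3.28920236e+01]
tape [(array([0.687, 0.145, 0.002]), 0.42)]
marker [(array([ 0.342, -0.211, -0.001]), 0.72)]
used_syringe []
bail_bar []
```

View pics/w6.png

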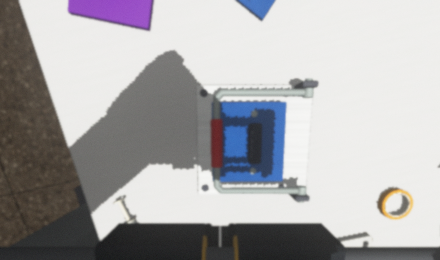

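The picture shows the cover level on the nest (250,145) and the bail's red sleeve lying on it (217,143). The tape is undisturbed at (395,203). Handing in.

```bash
python3 -c "from bench import ctrl;print(ctrl.close_job())"
```

```text
the job is handed in; nothing more can be done
None
```

I handed the job in at about 49 s: the block is in the nest, the cover is back on level, and the bail is closed on it. I swung the bail slightly further back before loading so the gripper would fit. The tape and marker checked out in place; the top camera did not report the syringe in the final check.

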